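# Clear the toppled bottle and click the hatcher door shut

## Robot

A 6-joint arm with a two-finger parallel gripper is mounted at the origin on a cart in front of the work surface, level with it; the furniture and walls round the work are solid. World frame = base frame: x ahead of the robot, y to its left, z up, the work surface at z = 0. Lengths are in m, angles in degrees, forces in N, time in s.
With the tool pointing down it reaches from about 0.4 to 0.825 m from the base axis. Payload 7 kg.
Tool frame: the origin (TCP) lies on the centre line of the jaws, within the pads' length; the fingertips stand 8 mm ahead of it and the grasp point (between the pads) lies 11 mm behind it (r.tcp_to_tips is the distance from the TCP to the fingertips, in m); z points along the fingers, y is the direction in which the jaws open and shut (so a half turn about z gives the same grasp; the last joint's range is limited). The gripper opens to 88 mm and grips with 3 to 60 N. Pads are 19 mm wide; open, the fingers measure 130 mm over their backs; the gripper's body (78 mm by 193 mm) begins 47 mm behind the grasp point.
Start: joints at [-56.832, 20.546, 0.682, 0, -70.136, -16.507], TCP at [0.194, -0.647, 0.235] pointing down, gripper open.
Joint ranges: [-176.03, 176.03], [-82.01, 121.73], [-58.28, 71.71], [-173.87, 95.51], [-174.79, -0.11], [-173.66, 173.66]. Speed limits (degrees/s): [136.94, 136.94, 172.46, 180, 180, 180].

## Interface

Orientations are given as [roll, pitch, yaw] about the fixed x, y, z axes, in that order (R = Rz(yaw) Ry(pitch) Rx(roll)).
In Python, from plant import r gives the robot as it stands.
- The arm moves only by the tool drive_tool, never from a script. Its argument "plan" is text: rows parted by semicolons, each of 4 numbers parted by spaces: the shift along the tool's x, y, z in cm, then the turn about the tool's z in rad. A call has 1 to 8 rows; each row is the pose to reach, as a shift and turn from the pose commanded when the call began, along the tool's axes at that moment; what a row does not reach only later rows make up. A row lasts 1/8 s, in which the tool goes at most 62.5 mm and 10.7 degrees, less where a joint would pass 70% of its speed; a pose out of reach is approached as far as the arm can. A call with a gripper value outside its range is refused whole. "fingers" is the closure, from -1 (fully open) to 1 (shut), set as the call begins (left out, the last holds). The fingers move at their own pace and stop on an object; "squeeze" is the grip in N (left out, the last holds). Time passes only in rows, so rows that repeat a pose let the fingers close. It gives the time, the measured TCP pose, the force and the opening at its end, in the units of the state.
- r.get_state(): the state, without advancing time (a new reading comes with each control period).
- r.capture(name): name is "scene" or "top"; returns a dict with "frame" (480x640x3 uint8, red, green, blue), "fovy" (degrees; the focal length in pixels is half the picture's height over the tangent of half this angle, whatever the lens; pixels are square), "cx", "cy" (the principal point, pixels), "rvec" (rotation vector, rad) and "tvec" (3), from world to camera coordinates, as OpenCV has them. Camera axes: x right, y down, z forward; pixel columns grow to the right and rows downward; lengths in m; the calibration is good to about 2 mm. A picture is of the moment at which its call begins. There is no depth.
- r.close_job(): hands the job in, once; it reports no verdict.
The state is a dict: "time_s": time; "joints": joint angles; "qd": joint speeds; "joint_torque": joint torques, N m; "tcp_pos": TCP position; "eef_rot": TCP orientation; "contact_force": force on the tool from outside, world axes, zero at the start; "moment": the same for the moment, N m; "gripper_width": finger opening in m.
Only numpy, scipy, OpenCV 4.12 (cv2) and the standard library are available. Lean on these libraries where they do the work, as an engineer would, in place of code of your own. Each camera call takes 0.05 s, during which the arm holds its last target. There are 200 camera calls.

## Task

A white dropper bottle has toppled out of its row and lies in the way of the glass door of the small cabinet hatcher. Stand it upright again in its gap between the amber bottle and the salve tin, close against the aluminium rail, and let go; then push the door shut until its spring catch clicks and holds it fully home. The catch is stiff and the hatcher light, with eggs inside: feel for the click and press no further, so that the hatcher is never shoved along the bench, and leave the other things standing where they are.

Things in the scene. Friction and masses are not known exactly. Their poses are not given: they have to be found in the camera images.
- hatcher: White cabinet incubator, 170 deep (x) x 210 wide (y) x 195 mm high, 3 kg, loose on rubber feet: its door catch gives at about 12 N, the hatcher itself starts to slide at about 20 N. A controller box on the rear of the roof reaches 217 mm. Origin: centre of its underside; its own -x is the open front, +y its left (hinge) side.
- hatcher_door (a joint): Angle of the glazed white door (204 wide, 14 thick, 17 to 190 mm above the bench), rad: 0 fully shut, 1.57 straight out. It swings freely to about 0.06, where its strike (185 mm from the hinge, 172 mm high) meets two spring rollers; pressed on it snaps through to 0 and stays. Let go too early it springs back to 0.05 or more.
- door_hinge (a point): Point on the door's vertical hinge axis, 175 mm above the bench, at the hatcher's front left corner (85 mm ahead of and 105 mm left of its centre); the door's outer face lies 14 mm out from this axis.
- door_push (a point): Point on the door's outer face, 150 mm from the hinge line and 175 mm above the bench (15 mm below its top edge); turns with the door. Its -x is the outward normal of that face (push along its +x), its -y runs from the hinge to the free edge. A black edge pull stands 14 mm out of the face at 198 mm from the hinge, 72 to 148 mm high.
- bottle: White dropper bottle, 36 mm diameter body up to 76 mm, narrow nozzle (22 mm at its foot) up to 109 mm, 70 g. Origin: centre of its underside; its own z runs from base to nozzle. At the start it lies on its side (axis 18 mm up) before the open hatcher, its nozzle away from the hatcher.
- bottle_shoulder (a point): Point on the bottle's axis, 62 mm from its base, on the 36 mm thick body just below the shoulder: a place to pinch.
- rail: Aluminium angle screwed to the bench, 205 mm long, 28 mm high. Origin: middle of its upright face at bench level; its x runs along the face, its y points square out of the face to the row's side. The bottles stand in a row along the face; the gap of the toppled bottle is at x = 0; standing against the face the bottle's centre is at y = 18 mm.
- amber_bottle: Amber bottle with black dropper, 33 mm diameter, 102 mm high, standing in the row about 78 mm from the gap's middle, on either side. Origin: centre of its underside.
- salve: Flat round salve tin, white with a tan lid, 62 mm wide, 35 mm high, standing in the row about 78 mm from the gap's middle, on the other side. Origin: centre of its underside.
- dish: Blue dish of screws, 70 x 95 x 18 mm, a bystander. Origin: centre of its underside.
- meter: Small white thermometer lying flat, 50 x 62 x 18 mm, a bystander. Origin: centre of its underside.
Things that resemble listed ones, but are neither listed nor needed, are in the scene too. What is shaped like the salve but pink is not meant.

How it is judged:
By the outcome, as a careful person would: the job done as asked, in the order asked, and still so for the second after the job is handed in, with the robot touching nothing.
It also fails if it takes over 61 s, if anything falls off the work surface, if the arm or the gripper's body presses on something with over 40 N, if the wrist force passes 120 N, or if a joint passes its speed limit or range.

## Working session

There is one attempt and no reset: what is moved stays moved. The work goes in short steps, Python scripts to look and compute and a tool call to move; the robot and the scene stay as the last step left them, time stands still between calls to the robot, and variables do not carry over. Pictures are saved under pics/ and viewed, about 8 in all and at most 12, crops included, and the job is handed in when it is done.

Besides the shell and the picture viewer there is one more tool, called after "Request:" as name(argument=value, ...), one argument or row to a line, values as JSON. drive_tool: Moves the arm, as the interface text tells. Its arguments: {"type":"object","properties":{"plan":{"type":"string"},"fingers":{"type":"number"},"squeeze":{"type":"number"}},"required":["plan"]}

```bash
mkdir -p pics; cat > h.py <<'E'
import numpy as np,cv2
from plant import r
def cap(n,fn=None):
    c=r.capture(n)
    if fn: cv2.imwrite('pics/'+fn,c['frame'][:,:,::-1])
    f=240/np.tan(np.radians(c['fovy'])/2)
    K=np.array([[f,0,c['cx']],[0,f,c['cy']],[0,0,1.]])
    R=cv2.Rodrigues(np.array(c['rvec'],float))[0]
    return K,R,np.array(c['tvec'],float).ravel(),c['frame']
def ray(C,u,v,z):
    K,R,t,_=C
    d=R.T@np.linalg.inv(K)@[u,v,1];o=-R.T@t
    return o+d*(z-o[2])/d[2]
def proj(C,p):
    K,R,t,_=C
    q=K@(R@np.array(p,float)+t);return q[:2]/q[2]
E
ls; python3 - <<'E'
from h import *
a=cap('scene','s1.png');b=cap('top','t1.png')
for c in(a,b):print(c[0],-c[1].T@c[2],c[1])
print(r.get_state())
E
```

```text
h.py
pics
[[607.22520934   0.         310.28224319]
 [  0.         607.22520934 234.26538904]
 [  0.           0.           1.        ]] [-0.6781475  -0.77527937  1.14232438] [[ 0.57706131 -0.81667273  0.00677475]
 [-0.45683055 -0.3296506  -0.82621809]
 [ 0.67698308  0.47368358 -0.56330966]]
[[558.99189555   0.         314.16568508]
 [  0.         558.99189555 235.04732646]
 [  0.           0.           1.        ]] [0.06787091 0.14157914 1.58653391] [[-0.16146063 -0.98686741 -0.00481484]
 [-0.92468017  0.15298729 -0.34865666]
 [ 0.3448145  -0.05184214 -0.93723815]]
{'time_s': 0.1, 'joints': array([-5.68316332e+01,  2.05873703e+01,  6.38490121e-01, -1.70980586e-02,
       -7.01351835e+01, -1.65076735e+01]), 'qd': array([-0.03040573, -0.16226979,  0.09616263, -0.0134943 ,  0.0176891 ,
        0.05259671]), 'joint_torque': array([-6.31853782e-04, -5.84162915e+01,  2.93750364e+01,  7.01543257e+00,
        1.01617942e-02, -6.77601702e-05]), 'tcp_pos': array([ 0.193383  , -0.64626178,  0.23371388]), 'eef_rot': array([ 1.79914834e+02, -8.47674303e-03, -1.63345122e+02]), 'contact_force': array([ 0.11042765, -0.6166776 , -0.38336005]), 'moment': array([-0.00570865,  0.01194433,  0.04599282]), 'gripper_width': 0.0877569830751575}
```

View pics/s1.png

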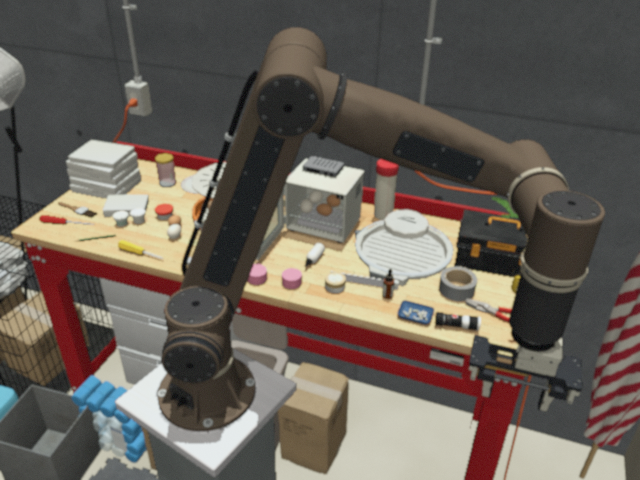

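View pics/t1.png

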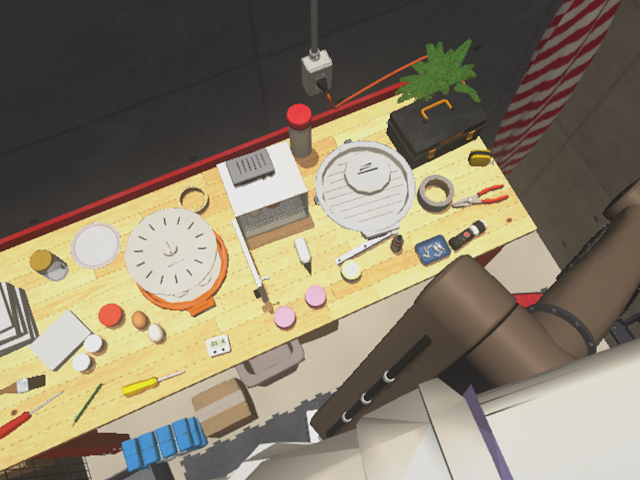

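Scene view: bottle near (315,253), salve (335,283), amber (388,287), hatcher (325,200). Top view: bottle (303,252), its nozzle (309,272), door from (237,222) to (262,300), rail (337,262)–(397,230), salve (351,270), amber (398,243). I'll zoom in on the top view.

```bash
python3 - <<'E'
from h import *
b=cv2.imread('pics/t1.png')[130:330,210:450]
cv2.imwrite('pics/t1c.png',cv2.resize(b,None,fx=3.3,fy=3,interpolation=2)[:, :])
a=cv2.imread('pics/s1.png')[150:320,230:430]
cv2.imwrite('pics/s1c.png',cv2.resize(a,None,fx=3.5,fy=3.5,interpolation=2))
E
```

```text
(no output)
```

View pics/t1c.png

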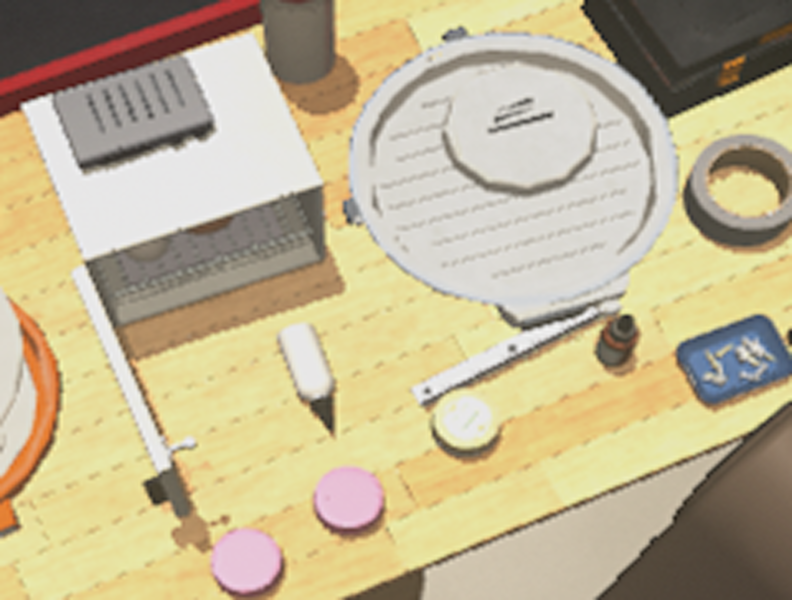

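View pics/s1c.png

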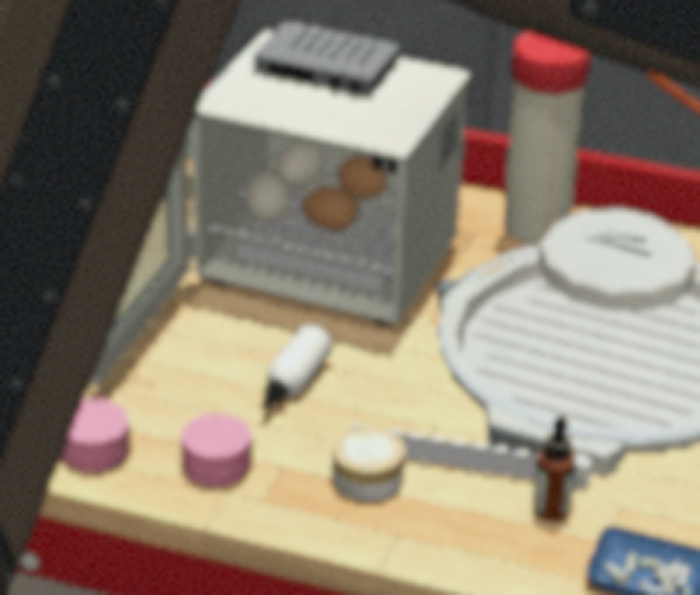

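```bash
python3 - <<'E'
from h import *
C=cap('top');S=cap('scene')
T=lambda x,y:(210+x/3.3,130+y/3)
Q=lambda x,y:(230+x/3.5,150+y/3.5)
P={'b_base':(294,328,.02),'b_sh':(322,402,.018),'b_tip':(334,433,.018),'salve':(467,418,.035),'amber_tip':(624,325,.102),'amber_foot':(612,360,.0),
'railL_top':(418,400,.028),'railR_top':(618,308,.028),'railLout':(414,388,.028),'HFL':(88,262,.195),'HFR':(322,185,.195),'HRL':(22,102,.195),'HRR':(258,38,.195),'doorh':(80,270,.19),'doorfree1':(155,468,.19),'doorfree2':(172,462,.19),'pink1':(349,492,.035),'pink2':(246,556,.035),'HFRbot':(322,262,0)}
for k,(x,y,z) in P.items():print(k,ray(C,*T(x,y),z).round(3))
P={'b_base':(317,345,.018),'b_sh':(284,388,.018),'b_tip':(270,410,.018),'salve':(370,450,.035),'amber_tip':(561,422,.102),'amber_foot':(552,512,0),'railL':(405,440,.028),'HFL':(200,108,.195),'HFR':(408,160,.195)}
for k,(x,y,z) in P.items():print('S',k,ray(S,*Q(x,y),z).round(3))
E
```

```text
b_base [0.638 0.101 0.02 ]
b_sh [0.559 0.089 0.018]
b_tip [0.526 0.083 0.018]
salve [ 0.517 -0.034  0.035]
amber_tip [ 0.565 -0.176  0.102]
amber_foot [ 0.565 -0.179  0.   ]
railL_top [0.544 0.005 0.028]
railR_top [ 0.608 -0.19   0.028]
railLout [0.556 0.006 0.028]
HFL [0.664 0.262 0.195]
HFR [0.708 0.062 0.195]
HRL [0.833 0.299 0.195]
HRR [0.867 0.092 0.195]
doorh [0.66 0.27 0.19]
doorfree1 [0.467 0.233 0.19 ]
doorfree2 [0.47  0.219 0.19 ]
pink1 [0.461 0.08  0.035]
pink2 [0.415 0.177 0.035]
HFRbot [0.712 0.064 0.   ]
S b_base [0.626 0.097 0.018]
S b_sh [0.556 0.084 0.018]
S b_tip [0.522 0.075 0.018]
S salve [ 0.508 -0.037  0.035]
S amber_tip [ 0.556 -0.186  0.102]
S amber_foot [ 0.565 -0.182  0.   ]
S railL [ 0.544 -0.049  0.028]
S HFL [0.663 0.255 0.195]
S HFR [0.696 0.052 0.195]
```

Both views agree to about 1 cm. The bottle axis runs from base (.631,.099) to tip (.524,.079), with the pinch point near (.570,.088). I'll add a move helper, then go.

```bash
cat >> h.py <<'E'
def to(p,yaw=None):
    s=r.get_state();q=np.radians(s['eef_rot'][2]);d=np.array(p)-s['tcp_pos']
    X=np.array([np.cos(q),np.sin(q),0]);Y=np.array([np.sin(q),-np.cos(q),0])
    dy=0 if yaw is None else (yaw-s['eef_rot'][2]+180)%360-180
    print('t',s['time_s'],'tcp',s['tcp_pos'].round(4),'rot',s['eef_rot'].round(1),'F',s['contact_force'].round(1),'w',round(s['gripper_width'],4))
    print('shift cm',(100*X@d).round(2),(100*Y@d).round(2),(-100*d[2]).round(2),'turn',round(-np.radians(dy),3))
E
python3 -c "
from h import *
to((.57,.0875,.16),-169.2)"
```

```text
t 0.2 tcp [ 0.1934 -0.6464  0.234 ] rot [ 179.9   -0.  -163.3] F [ 0.2 -0.9  0.3] w 0.0875
shift cm -57.11 59.51 7.4 turn 0.102
```

Request:
drive_tool(
  plan="-4 4 0 0; -8 8 0 0.03; -12 12 0 0.06; -16 16 0 0.1; -20 20 0 0.1; -24 24 0 0.1; -28 28 0 0.1; -32 32 0 0.1",
  fingers=-1,
  squeeze=5,
)

```text
time_s: 1.2
tcp_pos: [0.4089, -0.2466, 0.2348]
eef_rot: [-180.0, 0.0, -169.1]
contact_force: [1.3, 0.3, -0.0]
gripper_width: 0.0877
```

```bash
python3 -c "
from h import *
to((.57,.0875,.12),-169.2)"
```

```text
t 1.2 tcp [ 0.4089 -0.2466  0.2348] rot [-180.     0.  -169.1] F [ 1.3  0.3 -0. ] w 0.0877
shift cm -22.16 29.75 11.48 turn 0.002
```

Request:
drive_tool(
  plan="-3.7 5 1 0; -7.4 10 2 0; -11 15 4 0; -15 20 6 0; -18.6 25 8.5 0; -22.2 29.8 11.5 0; -22.2 29.8 11.5 0; -22.2 29.8 11.5 0",
)

```text
time_s: 2.2
tcp_pos: [0.5695, 0.0869, 0.1186]
eef_rot: [-180.0, -0.1, -169.0]
contact_force: [0.1, -0.6, 0.3]
gripper_width: 0.0877
```

```bash
python3 - <<'E'
from h import *
to((.57,.0875,.012),-169.2)
C=cap('top','t2.png');S=cap('scene','s2.png')
i=C[3][:,:,::-1][190:330,220:420];j=S[3][:,:,::-1][150:320,230:430]
i=cv2.resize(i,(400,280),interpolation=2);j=cv2.resize(j,(400,340),interpolation=2)
o=np.zeros((340,800,3),np.uint8);o[:280,:400]=i;o[:,400:]=j;cv2.imwrite('pics/c2.png',o)
E
```

```text
t 2.2 tcp [0.5695 0.0869 0.1186] rot [-1.80e+02 -1.00e-01 -1.69e+02] F [ 0.1 -0.6  0.3] w 0.0877
shift cm -0.06 0.05 10.66 turn 0.004
```

View pics/c2.png

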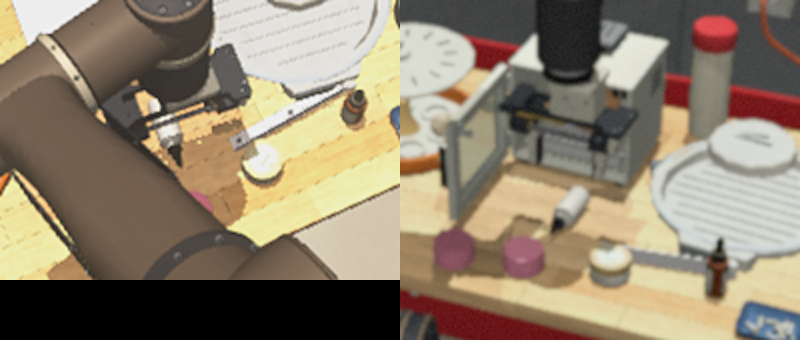

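Gripper is centred over the bottle (scene crop ~ (570,208)) and clear of the door and hatcher. Descending.

Request:
drive_tool(
  plan="0 0 3 0; 0 0 6 0; 0 0 8 0; 0 0 9.5 0; 0 0 10.5 0; 0 0 10.5 0",
)

```text
time_s: 3.05
tcp_pos: [0.5696, 0.0859, 0.0145]
eef_rot: [-180.0, -0.0, -169.1]
contact_force: [0.2, -0.9, -0.2]
gripper_width: 0.0875
```

Request:
drive_tool(
  plan="0 0 0 0; 0 0 0 0; 0 0 0 0; 0 0 0 0; 0 0 0 0; 0 0 0 0",
  fingers=1,
  squeeze=5,
)

```text
time_s: 3.8
tcp_pos: [0.5698, 0.0865, 0.0146]
eef_rot: [180.0, 0.0, -169.1]
contact_force: [1.1, 0.2, -0.3]
gripper_width: 0.0355
```

Width 35.5 mm, so it holds the body. Next a light-grip arc about the base edge lets the bottle pivot upright in the pads.

Request:
drive_tool(
  plan="-0.2 0 -0.6 0; -0.6 0 -1.4 0; -1.1 0 -2.1 0; -1.6 0 -2.8 0; -2.3 0 -3.3 0; -3.0 0 -3.8 0; -3 0 -3.8 0",
  squeeze=3,
)

```text
time_s: 4.68
tcp_pos: [0.6, 0.0922, 0.0529]
eef_rot: [180.0, 0.0, -169.1]
contact_force: [0.1, -0.8, 0.1]
gripper_width: 0.0352
```

```bash
python3 - <<'E'
from h import *
C=cap('top','t3.png');S=cap('scene','s3.png')
i=C[3][:,:,::-1][190:330,220:420];j=S[3][:,:,::-1][190:290,260:360]
i=cv2.resize(i,(400,280),interpolation=2);j=cv2.resize(j,(400,400),interpolation=2)
o=np.zeros((400,800,3),np.uint8);o[:280,:400]=i;o[:,400:]=j;cv2.imwrite('pics/c3.png',o)
E
```

```text
(no output)
```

View pics/c3.png

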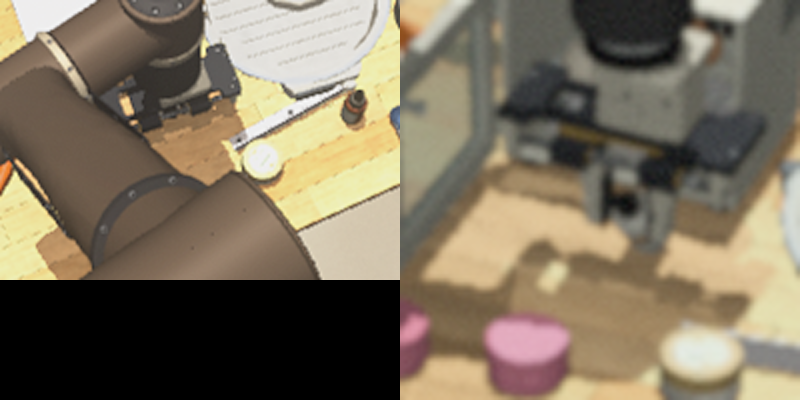

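```bash
python3 - <<'E'
from h import *
S=cap('scene')
p=np.array([.6,.0922,.0565]);x=np.array([-.98,-.19,0])
for t in(0,20,45,70):
    a=np.cos(np.radians(t))*x+np.array([0,0,np.sin(np.radians(t))])
    for l in(-.062,0,.014,.047):print(t,l,((proj(S,p+a*l)-[260,190])*4+[400,0]).round())
E
```

```text
0 -0.062 [660. 172.]
0 0 [629. 212.]
0 0.014 [622. 222.]
0 0.047 [604. 244.]
20 -0.062 [658. 196.]
20 0 [629. 212.]
20 0.014 [622. 216.]
20 0.047 [606. 225.]
45 -0.062 [650. 228.]
45 0 [629. 212.]
45 0.014 [624. 208.]
45 0.047 [612. 199.]
70 -0.062 [639. 258.]
70 0 [629. 212.]
70 0.014 [627. 201.]
70 0.047 [621. 176.]
```

The nozzle appears end-on at (625,205), consistent with about 45° of tilt, so it is pivoting as planned. Finishing the arc.

Request:
drive_tool(
  plan="-0.7 0 -0.4 0; -1.5 0 -0.6 0; -2.4 0 -0.8 0; -3.2 0 -0.85 0; -4.1 0 -0.8 0; -5.0 0 -0.6 0; -5.2 0 -0.5 0; -5.2 0 -0.5 0",
)

```text
time_s: 5.82
tcp_pos: [0.6505, 0.1019, 0.0576]
eef_rot: [-180.0, 0.0, -169.1]
contact_force: [0.6, -1.2, 1.1]
gripper_width: 0.0356
```

```bash
python3 - <<'E'
from h import *
to((.65,.1,.07))
C=cap('top','t4.png');S=cap('scene','s4.png')
j=S[3][:,:,::-1][160:270,270:380]
cv2.imwrite('pics/c4.png',cv2.resize(j,(600,600),interpolation=2))
E
```

```text
t 5.825 tcp [0.6505 0.1019 0.0576] rot [-180.     0.  -169.1] F [ 0.6 -1.2  1.1] w 0.0356
shift cm 0.09 -0.18 -1.24 turn -0.0
```

View pics/c4.png

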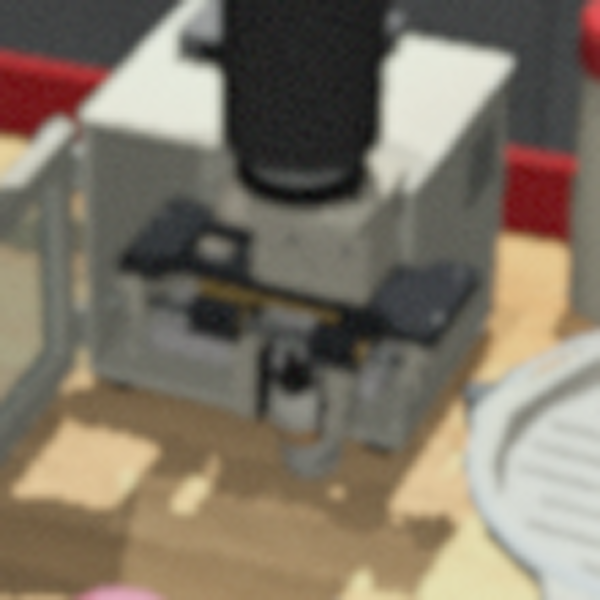

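The bottle is now upright in the pads: nozzle at (292,365), body base at (305,465). A small press down will square it on the bench, then I'll grip firmly.

Request:
drive_tool(
  plan="0.1 0 0.15 0; 0.1 0 0.3 0; 0.1 0 0.3 0",
)

```text
time_s: 6.3
tcp_pos: [0.6494, 0.1018, 0.0549]
eef_rot: [180.0, 0.0, -169.1]
contact_force: [-0.0, 0.2, 4.7]
gripper_width: 0.0354
```

Request:
drive_tool(
  plan="0 0 0 0; 0 0 0 0; 0 0 0 0; 0 0 0 0",
  squeeze=15,
)

```text
time_s: 6.8
tcp_pos: [0.6495, 0.1019, 0.0549]
eef_rot: [180.0, 0.0, -169.1]
contact_force: [-0.3, -0.6, 6.5]
gripper_width: 0.0348
```

Request:
drive_tool(
  plan="0 0 -0.5 0; 0.5 0 -1 0; 2 0 -2 0; 5 0 -4 0; 8 0 -5 0; 8 0 -5 0",
)

```text
time_s: 7.55
tcp_pos: [0.5687, 0.0861, 0.1063]
eef_rot: [180.0, 0.1, -169.1]
contact_force: [-0.2, 0.6, -0.9]
gripper_width: 0.0353
```

```bash
python3 - <<'E'
from h import *
to((.539,-.107,.106),-161.8)
C=cap('top','t5.png');S=cap('scene','s5.png')
j=S[3][:,:,::-1][180:300,250:410];i=C[3][:,:,::-1][200:300,280:440]
o=np.zeros((600,800,3),np.uint8);o=np.vstack([cv2.resize(j,(480,360),interpolation=2),cv2.resize(cv2.imread('pics/t1.png')[225:285,320:420],(480,288),interpolation=2)])
cv2.imwrite('pics/c5.png',o[:600])
E
```

```text
t 7.55 tcp [0.5687 0.0861 0.1063] rot [ 1.800e+02  1.000e-01 -1.691e+02] F [-0.2  0.6 -0.9] w 0.0353
shift cm 6.58 -18.4 0.03 turn -0.127
```

View pics/c5.png

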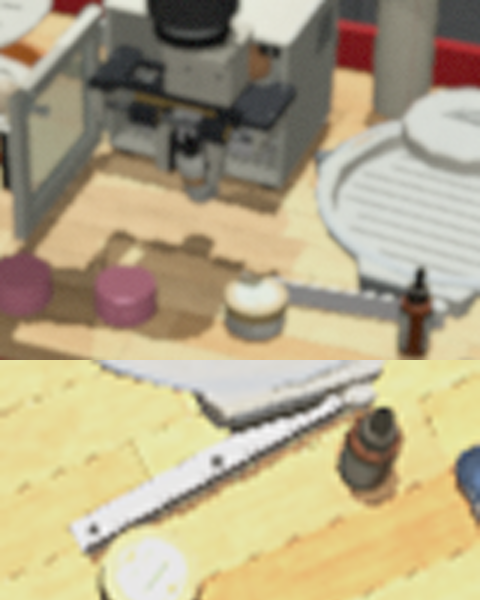

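Bottle hangs upright; rail face's lower edge in the top crop runs (95,552)–(350,412).

```bash
python3 - <<'E'
from h import *
C=cap('top');S=cap('scene')
T=lambda x,y:(320+x/4.8,225+(y-360)/4.8)
Q=lambda x,y:(250+x/3,180+y/3)
for n,p,z in(('faceL bot',(95,552),0),('faceR bot',(350,412),0),('faceL top',(88,545),.028),('faceR top',(345,400),.028),('stripL far',(70,525),.0),('amber foot',(365,490),0),('salve top',(152,575),.035)):print(n,ray(C,*T(*p),z).round(4))
for n,p,z in(('rail R top',(447,298),.028),('rail mid bot',(345,314),0),('rail at amber bot',(398,321),0),('rail L top by tin',(290,285),.028),('salve',(257,294),.035),('amberfoot',(413,348),0)):print('S',n,ray(S,*Q(*p),z).round(4))
E
```

```text
faceL bot [ 0.5455 -0.0059  0.    ]
faceR bot [ 0.6102 -0.1808  0.    ]
faceL top [5.422e-01 1.000e-04 2.800e-02]
faceR top [ 0.6089 -0.1737  0.028 ]
stripL far [0.5653 0.0063 0.    ]
amber foot [ 0.5579 -0.1791  0.    ]
salve top [ 0.5151 -0.034   0.035 ]
S rail R top [ 0.6216 -0.1858  0.028 ]
S rail mid bot [ 0.5724 -0.1008  0.    ]
S rail at amber bot [ 0.5936 -0.149   0.    ]
S rail L top by tin [ 0.549  -0.0497  0.028 ]
S salve [ 0.5104 -0.0357  0.035 ]
S amberfoot [ 0.566  -0.1814  0.    ]
```

```bash
python3 -c "
from h import *
to((.544,-.108,.106),-160)"
```

```text
t 7.75 tcp [0.571  0.0867 0.1047] rot [ 180.     0.  -169.1] F [-0.5  0.1 -1.3] w 0.035
shift cm 6.34 -18.6 -0.13 turn -0.158
```

Request:
drive_tool(
  plan="1.6 -4 -0.5 -0.05; 3.2 -9 -0.5 -0.1; 4.8 -14 -0.5 -0.158; 6.3 -18.6 0 -0.158; 6.3 -18.6 0 -0.158; 6.3 -18.6 2 -0.158; 6.3 -18.6 4.2 -0.158; 6.3 -18.6 4.2 -0.158",
)

```text
time_s: 8.75
tcp_pos: [0.5427, -0.1084, 0.0611]
eef_rot: [180.0, -0.3, -160.0]
contact_force: [-2.9, -3.0, 2.2]
gripper_width: 0.0353
```

```bash
python3 - <<'E'
from h import *
to((.559,-.102,.057),-160)
C=cap('top','t6.png');S=cap('scene','s6.png')
j=S[3][:,:,::-1][230:320,310:430];i=C[3][:,:,::-1][200:300,300:440]
o=np.hstack([cv2.resize(j,(480,360),interpolation=2),cv2.resize(i,(320,360),interpolation=2)])
cv2.imwrite('pics/c6.png',o)
E
```

```text
t 8.75 tcp [ 0.5427 -0.1084  0.0611] rot [ 180.    -0.3 -160. ] F [-2.9 -3.   2.2] w 0.0353
shift cm -1.75 0.05 0.41 turn -0.0
```

View pics/c6.png

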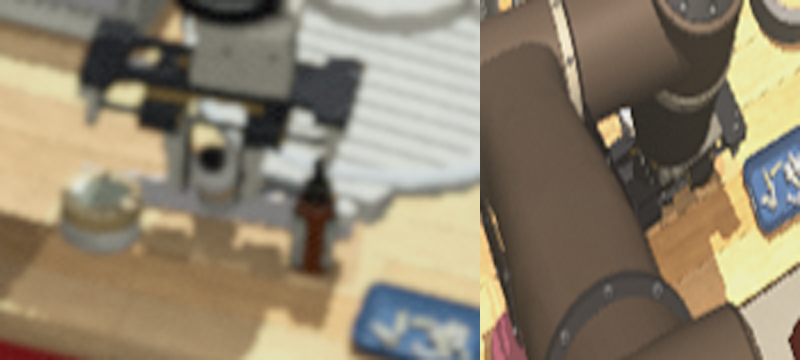

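The bottle (215,165) hangs between the tin (100,210) and the amber (315,230), with clearance either side. Settling, then feeling for the rail.

Request:
drive_tool(
  plan="0 0 0 0; 0 0 0.3 0; 0 0 0.4 0; 0 0 0.4 0",
)

```text
time_s: 9.35
tcp_pos: [0.5426, -0.1086, 0.0595]
eef_rot: [180.0, -0.2, -160.0]
contact_force: [-11.4, -3.2, 15.4]
gripper_width: 0.0353
```

Request:
drive_tool(
  plan="-0.3 0 0 0; -0.6 0 0 0; -0.8 0 0 0; -0.8 0 0 0",
)

```text
time_s: 9.85
tcp_pos: [0.5493, -0.1061, 0.0596]
eef_rot: [180.0, -0.2, -160.0]
contact_force: [-13.7, -3.4, 17.7]
gripper_width: 0.0355
```

Contact came early (15 N up, 12 N away from the rail), so the bottle must be tilted. I'll check the saved picture against projected tilts.

```bash
python3 - <<'E'
from h import *
S=cap('scene')
def show(p,x,off,sc,name):
  p=np.array(p)+[0,0,.007];x=np.array([x[0],x[1],0])
  for t in(40,55,70,90):
    a=np.cos(np.radians(t))*x+np.array([0,0,np.sin(np.radians(t))])
    print(name,t,[((proj(S,p+a*l)-off)*sc).round().tolist() for l in(-.062,0,.014,.047)])
show((.6505,.1019,.0576),(-.98,-.19),[270,160],600/110,'c4')
show((.5687,.0861,.1063),(-.98,-.19),[250,180],3,'c5')
show((.5427,-.1084,.0611),(-.94,-.34),[310,230],4,'c6')
def dark(fn,u0,u1,v0,v1):
    j=cv2.imread('pics/'+fn)[v0:v1,u0:u1]
    cv2.imwrite('pics/x_'+fn,cv2.resize(j,(390,390),interpolation=cv2.INTER_CUBIC));return cv2.resize(j,(390,390),interpolation=cv2.INTER_CUBIC)
cv2.imwrite('pics/c7.png',np.hstack([dark('s4.png',300,345,210,255),dark('s6.png',340,385,245,290)]))
K=[((np.array(q)).tolist()) for q in []]
for p,n,off in(((.6505,.1019,.0576),(-.98,-.19),(300,210)),((.5427,-.1084,.0611),(-.94,-.34),(340,245))):
  show(p,n,off,390/45,'c7')
E
```

```text
c4 40 [[324.0, 410.0], [294.0, 395.0], [287.0, 392.0], [270.0, 383.0]]
c4 55 [[316.0, 435.0], [294.0, 395.0], [289.0, 386.0], [277.0, 363.0]]
c4 70 [[306.0, 458.0], [294.0, 395.0], [291.0, 381.0], [284.0, 345.0]]
c4 90 [[292.0, 482.0], [294.0, 395.0], [294.0, 375.0], [295.0, 327.0]]
c5 40 [[208.0, 168.0], [190.0, 159.0], [186.0, 157.0], [175.0, 153.0]]
c5 55 [[203.0, 183.0], [190.0, 159.0], [187.0, 154.0], [179.0, 141.0]]
c5 70 [[198.0, 196.0], [190.0, 159.0], [188.0, 151.0], [184.0, 131.0]]
c5 90 [[189.0, 210.0], [190.0, 159.0], [190.0, 148.0], [190.0, 120.0]]
c6 40 [[223.0, 175.0], [213.0, 170.0], [211.0, 169.0], [206.0, 166.0]]
c6 55 [[219.0, 196.0], [213.0, 170.0], [212.0, 164.0], [209.0, 149.0]]
c6 70 [[214.0, 215.0], [213.0, 170.0], [213.0, 159.0], [212.0, 134.0]]
c6 90 [[209.0, 237.0], [213.0, 170.0], [214.0, 154.0], [217.0, 117.0]]
c7 40 [[255.0, 218.0], [207.0, 195.0], [196.0, 189.0], [169.0, 176.0]]
c7 55 [[242.0, 259.0], [207.0, 195.0], [199.0, 180.0], [179.0, 144.0]]
c7 70 [[226.0, 295.0], [207.0, 195.0], [202.0, 171.0], [192.0, 115.0]]
c7 90 [[204.0, 333.0], [207.0, 195.0], [208.0, 163.0], [209.0, 87.0]]
c7 40 [[223.0, 248.0], [202.0, 238.0], [197.0, 236.0], [186.0, 230.0]]
c7 55 [[214.0, 294.0], [202.0, 238.0], [199.0, 225.0], [192.0, 193.0]]
c7 70 [[205.0, 336.0], [202.0, 238.0], [201.0, 215.0], [200.0, 160.0]]
c7 90 [[192.0, 383.0], [202.0, 238.0], [204.0, 205.0], [210.0, 125.0]]
```

View pics/c7.png

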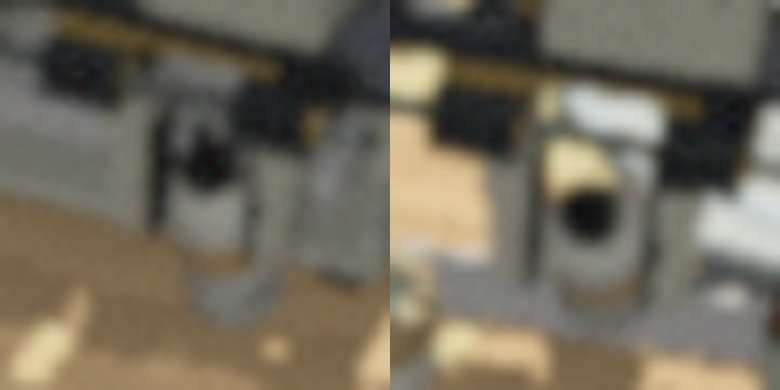

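The bottle is still tilted about 50–55° with its base towards the rail: nozzle blob (587,215), body foot (600,300). It was about 65° at the earlier stand-up, so the base must be riding on the rail. I'll lift, back off, set the base edge down in front of the rail, and use the rail foot as the pivot stop.

Request:
drive_tool(
  plan="0.5 0 -2 0; 1 0 -4 0; 3 0 -4 0; 5 0 -4 0; 5.5 0 -4 0; 5.5 0 -4 0",
)

```text
time_s: 10.65
tcp_pos: [0.4995, -0.1243, 0.0984]
eef_rot: [180.0, -0.0, -160.0]
contact_force: [0.7, 0.5, -1.1]
gripper_width: 0.0355
```

Request:
drive_tool(
  plan="0 0 1.5 0; 0 0 2.5 0; 0 0 3.2 0; 0 0 3.6 0; 0 0 3.6 0; 0 0 3.6 0",
)

```text
time_s: 11.4
tcp_pos: [0.5003, -0.1241, 0.0628]
eef_rot: [-180.0, 0.0, -160.0]
contact_force: [0.4, -1.5, -0.5]
gripper_width: 0.0354
```

Request:
drive_tool(
  plan="0 0 0.3 0; 0 0 0.6 0; 0 0 0.6 0; 0 0 0.6 0",
  squeeze=5,
)

```text
time_s: 11.9
tcp_pos: [0.5001, -0.1241, 0.0566]
eef_rot: [-180.0, 0.0, -160.0]
contact_force: [0.1, 0.8, -1.3]
gripper_width: 0.0356
```

Request:
drive_tool(
  plan="1 0 0 0; 1.5 0 0.3 0; 1.5 0 0.6 0; 1.5 0 0.6 0; 1.5 0 0.6 0",
)

```text
time_s: 12.52
tcp_pos: [0.4861, -0.1292, 0.0506]
eef_rot: [-180.0, 0.0, -160.0]
contact_force: [0.1, -1.3, -1.5]
gripper_width: 0.0356
```

Request:
drive_tool(
  plan="0 0 0.3 0; 0 0 0.6 0; 0 0 0.6 0; 0 0 0.6 0",
)

```text
time_s: 13.02
tcp_pos: [0.4859, -0.1292, 0.0445]
eef_rot: [180.0, -0.0, -160.0]
contact_force: [-0.9, -0.9, -0.9]
gripper_width: 0.0357
```

```bash
python3 - <<'E'
from h import *
S=cap('scene','s7.png')
s=r.get_state();p=s['tcp_pos']+[0,0,.0035];c=proj(S,p).astype(int)
off=c-[22,22];j=S[3][:,:,::-1][off[1]:off[1]+50,off[0]:off[0]+50]
cv2.imwrite('pics/c8.png',cv2.resize(j,(500,500),interpolation=2))
x=np.array([-.94,-.34,0])
for t in(0,20,40,55,70):
    a=np.cos(np.radians(t))*x+np.array([0,0,np.sin(np.radians(t))])
    print(t,[((proj(S,p+a*l)-off)*10).round().tolist() for l in(-.062,0,.014,.047)])
E
```

```text
0 [[271.0, 96.0], [228.0, 228.0], [218.0, 259.0], [194.0, 333.0]]
20 [[265.0, 161.0], [228.0, 228.0], [220.0, 244.0], [199.0, 282.0]]
40 [[254.0, 234.0], [228.0, 228.0], [222.0, 227.0], [208.0, 224.0]]
55 [[244.0, 288.0], [228.0, 228.0], [225.0, 214.0], [216.0, 180.0]]
70 [[233.0, 339.0], [228.0, 228.0], [227.0, 202.0], [225.0, 140.0]]
```

View pics/c8.png

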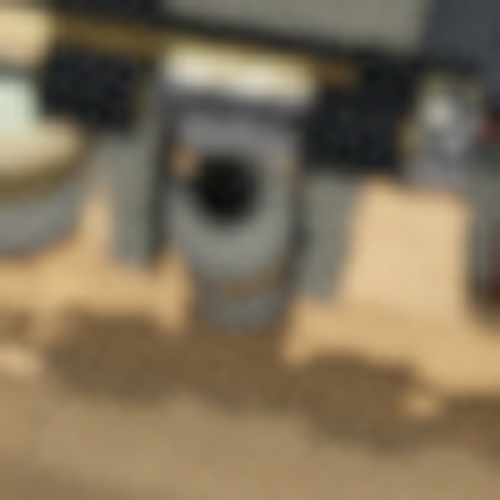

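The bottle is end-on at (228,190), tilted about 50°, and has slid a few mm up in the pads. Lowering until the base edge touches.

Request:
drive_tool(
  plan="0 0 0.3 0; 0 0 0.6 0; 0 0 0.6 0; 0 0 0.6 0",
  squeeze=3,
)

```text
time_s: 13.58
tcp_pos: [0.4859, -0.1292, 0.0386]
eef_rot: [180.0, -0.0, -160.0]
contact_force: [-0.9, -0.7, 1.1]
gripper_width: 0.0356
```

Request:
drive_tool(
  plan="0 0 0.2 0; 0 0 0.4 0; 0 0 0.4 0; 0 0 0.4 0",
)

```text
time_s: 14.08
tcp_pos: [0.4859, -0.1292, 0.0345]
eef_rot: [180.0, -0.0, -160.0]
contact_force: [-0.6, -0.5, 2.1]
gripper_width: 0.036
```

The base touches at TCP z ≈ .036. Uprighting here would bring the gripper body over the amber bottle, so I'll go back to the open area in front of the hatcher, finish standing it there, then re-grip.

```bash
python3 -c "
from h import *
to((.555,.083,.06),-169)"
```

```text
t 14.075 tcp [ 0.4859 -0.1292  0.0345] rot [ 180.   -0. -160.] F [-0.6 -0.5  2.1] w 0.036
shift cm -13.75 17.58 -2.55 turn 0.157
```

Request:
drive_tool(
  plan="0 0 -3 0; 0 0 -6 0; 0 0 -8 0; 0 0 -8 0; 0 0 -8 0",
  squeeze=6,
)

```text
time_s: 14.7
tcp_pos: [0.4854, -0.1291, 0.1137]
eef_rot: [180.0, -0.0, -160.0]
contact_force: [0.5, 0.1, -1.2]
gripper_width: 0.0352
```

Request:
drive_tool(
  plan="-3 4 0 0.04; -6 8 0 0.08; -9 12 0 0.12; -12 16 0 0.157; -13.8 17.6 0 0.157; -13.8 17.6 0 0.157; -13.8 17.6 4 0.157; -13.8 17.6 6 0.157",
)

```text
time_s: 15.7
tcp_pos: [0.5537, 0.0818, 0.0523]
eef_rot: [-180.0, -0.2, -169.1]
contact_force: [0.4, 0.3, -1.4]
gripper_width: 0.0352
```

Request:
drive_tool(
  plan="0 0 0.5 0; 0 0 1 0; 0 0 1.4 0; 0 0 1.4 0; 0 0 1.4 0",
  squeeze=4,
)

```text
time_s: 16.32
tcp_pos: [0.5557, 0.0835, 0.041]
eef_rot: [180.0, 0.0, -169.0]
contact_force: [0.2, -0.0, -1.2]
gripper_width: 0.0353
```

Request:
drive_tool(
  plan="0 0 0.5 0; -0.4 0 0.4 0; -0.9 0 0.2 0; -1.4 0 0.05 0; -2.0 0 -0.05 0; -2.6 0 -0.1 0; -3.1 0 -0.1 0; -3.6 0 -0.1 0",
  squeeze=3,
)

```text
time_s: 17.32
tcp_pos: [0.5911, 0.0902, 0.0415]
eef_rot: [-180.0, -0.0, -169.0]
contact_force: [0.4, -0.6, -0.8]
gripper_width: 0.0358
```

Request:
drive_tool(
  plan="-0.5 0 0 0; -1.0 0 0.1 0; -1.3 0 0.2 0; -1.3 0 0.2 0",
)

```text
time_s: 17.82
tcp_pos: [0.6036, 0.0927, 0.0393]
eef_rot: [-180.0, -0.0, -169.0]
contact_force: [-0.1, 0.1, -0.7]
gripper_width: 0.0357
```

```bash
python3 - <<'E'
from h import *
S=cap('scene','s8.png')
s=r.get_state();p=s['tcp_pos']+[0,0,.0035];c=proj(S,p).astype(int)
off=c-[25,25];j=S[3][:,:,::-1][off[1]:off[1]+55,off[0]:off[0]+55].astype(int)
g=j.sum(2)//30
print(off);print(s)
for v in range(0,55): print(v,' '.join('%2d'%k for k in g[v,14:42]))
x=np.array([-.98,-.19,0])
for t in(40,55,70,80,90):
    a=np.cos(np.radians(t))*x+np.array([0,0,np.sin(np.radians(t))])
    print(t,[(proj(S,p+a*l)-off).round().tolist() for l in(-.062,0,.014,.047)])
E
```

```text
[292 221]
{'time_s': 17.875, 'joints': array([ 2.70370442e+01,  2.53245880e+01, -2.06120784e+01, -4.45651696e-03,
       -4.40800252e+01, -1.06049826e+02]), 'qd': array([ 0.11172787, -0.31395095, -0.26844495, -0.06579466,  0.06815382,
       -0.07516777]), 'joint_torque': array([-1.11973225e-02, -5.72632921e+01,  2.20996481e+01,  5.30230612e+00,
       -6.24722871e-02,  5.48918397e-03]), 'tcp_pos': array([0.60345653, 0.0926574 , 0.03940457]), 'eef_rot': array([-1.79998364e+02, -1.68979846e-02, -1.69015984e+02]), 'contact_force': array([-0.60006593,  0.45646591,  0.15313338]), 'moment': array([ 0.00840041,  0.01561553, -0.01263601]), 'gripper_width': 0.03578218867526413}
0  3  4  5  8 10 11 11 11 11 11 11 11 11 11 11 11 11 11 12 11 11 11 11 11 11 10  9  9
1  3  3  4  8 10 11 11 11 11 11 11 11 11 11 11 11 11 11 11 11 11 11 11 11 11 10  9  9
2  3  3  4  6  9 10 10 11 11 11 11 11 11 11 11 11 11 11 11 11 11 11 11 11 11 10  9  9
3  4  3  3  4  6  7  8  9 10 10 10 11 11 11 11 12 11 11 11 11 11 11 11 11 11 10  9  8
4  5  5  4  4  4  5  5  6  7  7  9  9 10 11 11 11 11 11 11 11 11 11 11 11 11 
[... 3953 characters left out ...]
3 13 13 13 13 13 13 13 13 12 13 13 13 14 16 17 17 17
51 12 12 12 12 13 13 13 13 13 13 13 13 13 13 12 12 13 13 13 13 13 14 15 16 17 18 19 19
52 12 12 13 12 12 13 13 12 13 13 13 13 13 13 12 13 13 13 13 13 14 16 17 19 19 20 20 20
53 13 13 13 13 13 13 13 13 12 13 12 12 12 12 12 12 13 13 13 14 16 18 19 20 21 21 21 21
54 13 13 13 13 13 13 13 13 13 13 13 12 12 12 12 12 12 13 13 15 18 19 20 21 22 22 22 22
40 [[31.0, 27.0], [26.0, 25.0], [24.0, 24.0], [21.0, 23.0]]
55 [[30.0, 32.0], [26.0, 25.0], [25.0, 23.0], [22.0, 19.0]]
70 [[28.0, 36.0], [26.0, 25.0], [25.0, 22.0], [24.0, 16.0]]
80 [[27.0, 39.0], [26.0, 25.0], [25.0, 22.0], [25.0, 14.0]]
90 [[25.0, 41.0], [26.0, 25.0], [26.0, 21.0], [26.0, 13.0]]
```

Still about 40° and barely touching, because I rose too much. Back off 4 cm, press down to firm contact, then arc with the contact force kept up.

Request:
drive_tool(
  plan="0 0 -1 0; 2 0 -1 0; 4 0 -1 0; 4 0 0 0; 4 0 0.2 0; 4 0 0.4 0; 4 0 0.5 0; 4 0 0.5 0",
  squeeze=4,
)

```text
time_s: 18.88
tcp_pos: [0.5647, 0.0852, 0.0347]
eef_rot: [-180.0, 0.0, -169.0]
contact_force: [-0.0, -0.1, -0.2]
gripper_width: 0.0359
```

Request:
drive_tool(
  plan="0 0 0.2 0; 0 0 0.3 0; 0 0 0.3 0",
)

```text
time_s: 19.25
tcp_pos: [0.5644, 0.0851, 0.032]
eef_rot: [-180.0, 0.0, -169.0]
contact_force: [-2.3, -0.1, 4.0]
gripper_width: 0.0361
```

Request:
drive_tool(
  plan="-0.4 0 -0.1 0; -0.8 0 -0.25 0; -1.2 0 -0.4 0; -1.6 0 -0.5 0",
)

```text
time_s: 19.75
tcp_pos: [0.5804, 0.0882, 0.0365]
eef_rot: [180.0, -0.0, -169.0]
contact_force: [-0.3, -0.7, -0.5]
gripper_width: 0.036
```

Request:
drive_tool(
  plan="-0.4 0 -0.1 0; -0.9 0 -0.2 0; -1.4 0 -0.3 0; -1.4 0 -0.3 0",
)

```text
time_s: 20.25
tcp_pos: [0.5942, 0.0909, 0.0396]
eef_rot: [180.0, 0.0, -169.0]
contact_force: [0.4, 0.3, -1.9]
gripper_width: 0.0358
```

Request:
drive_tool(
  plan="0 0 0.2 0; 0 0 0.4 0; 0 0 0.6 0; 0 0 0.6 0",
  squeeze=3,
)

```text
time_s: 20.75
tcp_pos: [0.5936, 0.0908, 0.0334]
eef_rot: [-180.0, -0.0, -169.0]
contact_force: [-0.4, 0.5, -0.9]
gripper_width: 0.0356
```

Request:
drive_tool(
  plan="-0.4 0 0 0; -0.8 0 0 0; -1.2 0 0 0; -1.2 0 0 0",
)

```text
time_s: 21.25
tcp_pos: [0.6059, 0.0932, 0.0335]
eef_rot: [180.0, 0.0, -169.0]
contact_force: [0.6, 0.1, -1.2]
gripper_width: 0.0362
```

Pressing only flattens it: the base edge lies ahead of the pinch, so the bench reaction turns it the wrong way. Gravity has to do it with a bigger lever. I'll lay the bottle flat again and re-grip by the nozzle, where contact is small and the pinch is far from the centre of mass, so it hangs upright.

Request:
drive_tool(
  plan="1.5 0 -0.3 0; 2.5 0 0 0; 2.5 0 0.6 0; 2.6 0 1.1 0; 2.7 0 1.5 0; 2.8 0 1.8 0; 2.8 0 1.95 0; 2.8 0 1.95 0",
  squeeze=3,
)

```text
time_s: 22.25
tcp_pos: [0.5779, 0.0877, 0.0137]
eef_rot: [-180.0, -0.0, -169.0]
contact_force: [-1.4, 1.1, 1.7]
gripper_width: 0.0356
```

Request:
drive_tool(
  plan="0 0 0 0; 0 0 0 0; 0 0 0 0; 0 0 0 0; 1.4 0 0 0; 2.8 0 0 0; 2.8 0 0 0; 2.8 0 0 0",
  fingers=-0.5,
)

```text
time_s: 23.25
tcp_pos: [0.5508, 0.0826, 0.0144]
eef_rot: [180.0, 0.0, -169.0]
contact_force: [0.4, -1.0, -0.3]
gripper_width: 0.0658
```

Request:
drive_tool(
  plan="0 0 0 0; 0 0 0 0; 0 0 0 0; 0 0 0 0; 0 0 0 0; 0 0 0 0",
  fingers=1,
  squeeze=3,
)

```text
time_s: 24.0
tcp_pos: [0.5505, 0.0824, 0.014]
eef_rot: [-180.0, -0.0, -169.0]
contact_force: [0.1, -0.3, -0.5]
gripper_width: 0.0357
```

Request:
drive_tool(
  plan="0 0 0 0; 0 0 0 0; 0 0 0 0; 0.8 0 0 0; 1.3 0 0 0; 1.3 0 0 0",
  fingers=-0.5,
)

```text
time_s: 24.75
tcp_pos: [0.5372, 0.0798, 0.0142]
eef_rot: [180.0, -0.0, -169.0]
contact_force: [0.0, -0.2, 0.2]
gripper_width: 0.0656
```

Request:
drive_tool(
  plan="0 0 0 0; 0 0 0 0; 0 0 0 0; 0 0 0 0; 0 0 0 0; 0 0 0 0",
  fingers=1,
)

```text
time_s: 25.5
tcp_pos: [0.5379, 0.08, 0.0141]
eef_rot: [180.0, 0.0, -169.0]
contact_force: [0.5, 0.0, -1.1]
gripper_width: 0.0356
```

```bash
python3 - <<'E'
from h import *
S=cap('scene','s9.png')
p=r.get_state()['tcp_pos'].copy();p[2]=.018;x=np.array([-.982,-.19,0])
g=S[3].astype(int)
for l in np.arange(-.08,.1,.006):
    q=proj(S,p+x*l);u,v=q.round().astype(int);print(round(l,3),(u,v),g[v,u])
c=proj(S,p).astype(int);print(c)
for v in range(c[1]-10,c[1]+22): print(v,' '.join('%2d'%k for k in g[v,c[0]-16:c[0]+16].sum(1)//30))
E
```

```text
-0.08 (np.int64(319), np.int64(250)) [22 25 24]
-0.074 (np.int64(319), np.int64(251)) [29 28 33]
-0.068 (np.int64(318), np.int64(252)) [26 26 29]
-0.062 (np.int64(317), np.int64(253)) [31 31 34]
-0.056 (np.int64(316), np.int64(254)) [31 33 37]
-0.05 (np.int64(315), np.int64(255)) [33 36 36]
-0.044 (np.int64(315), np.int64(256)) [30 32 31]
-0.038 (np.int64(314), np.int64(257)) [30 31 32]
-0.032 (np.int64(313), np.int64(258)) [60 60 57]
-0.026 (np.int64(312), np.int64(260)) [113 114 106]
-0.02 (np.int64(312), np.int64(261)) [117 117 109]
-0.014 (np.int64(311), np.int64(262)) [133 132 125]
-0.008 (np.int64(310), np.int64(263)) [138 138 129]
-0.002 (np.int64(309), np.int64(264)) [146 146 137]
0.004 (np.int64(308), np.int64(265)) [147 148 139]
0.01 (np.int64(307), np.int64(266)) [123 123 115]
0.016 (np.int64(307), np.int64(267)) [88 86 81]
0.022 (np.int64(306), np.int64(268)) [39 38 36]
0.028 (np.int64(305), np.int64(269)) [28 26 26]
0.034 (np.int64(304), np.int64(270)) [27 28 27]
0.04 (np.int64(303), np.int64(271)) [45 37 31]
0.046 (np.int64(303), np.int64(272)) [49 39 32]
0.052 (np.int6
[... 2899 characters left out ...]

279 12 12 12 12 11 11 10  9  9  9 10 11 12 13 13 13 13 13 13 13 13 13 13 13 13 13 12 12 12 11 11 12
280 12 11 11 11 11 10 10  9  9  9 10 12 13 13 13 13 13 14 14 14 14 13 13 13 13 13 13 13 13 13 13 13
281 11 11 11 10 10 10 10  9  9  9 10 12 13 13 13 13 13 13 14 14 14 14 13 13 13 13 13 13 13 13 13 13
282 11 11 10 10 10 10 10  9  8  8 10 12 12 13 12 12 13 13 13 13 14 14 14 13 13 13 13 13 14 14 13 13
283 11 11 11 10 10 10 10  9  8  8 10 11 12 12 12 12 12 12 12 12 13 13 13 13 13 13 13 14 15 15 15 14
284 11 11 11 10 10 10  9  9  9  9 10 11 12 12 12 12 12 11 11 11 11 11 12 12 12 13 13 14 16 17 17 16
285 11 11 11 10 10  9  9  9  9 10 11 12 12 12 12 12 12 11 11 11 11 11 11 11 11 11 12 13 15 18 18 17
```

Projected dump: the body ends about 15 mm ahead of the TCP and the nozzle runs from 18 to 48 mm. So I'm now exactly on the shoulder; the earlier pinch had slid much nearer the base. Going 27 mm further to take the nozzle.

Request:
drive_tool(
  plan="0 0 0 0; 0 0 0 0; 0 0 0 0; 1.4 0 0 0; 2.7 0 0 0; 2.7 0 0 0",
  fingers=-0.5,
)

```text
time_s: 26.3
tcp_pos: [0.5098, 0.0744, 0.0142]
eef_rot: [-180.0, -0.0, -169.0]
contact_force: [-0.1, -0.5, 0.7]
gripper_width: 0.0658
```

Request:
drive_tool(
  plan="0 0 0 0; 0 0 0 0; 0 0 0 0; 0 0 0 0; 0 0 0 0; 0 0 0 0",
  fingers=1,
  squeeze=4,
)

```text
time_s: 27.05
tcp_pos: [0.5113, 0.0748, 0.014]
eef_rot: [180.0, 0.0, -169.0]
contact_force: [0.1, -0.6, -0.0]
gripper_width: 0.0219
```

Width 21.9 mm: on the nozzle. Raising it along the arc.

Request:
drive_tool(
  plan="-0.4 0 -1.3 0; -1 0 -2.5 0; -1.9 0 -3.8 0; -2.9 0 -4.9 0; -4.2 0 -5.8 0; -5.5 0 -6.5 0; -7 0 -7 0; -8.5 0 -7.3 0",
)

```text
time_s: 28.05
tcp_pos: [0.5957, 0.0912, 0.0872]
eef_rot: [-180.0, -0.0, -169.0]
contact_force: [0.0, 0.6, 0.0]
gripper_width: 0.0219
```

Request:
drive_tool(
  plan="-0.8 0 -0.3 0; -1.5 0 -1 0; -1.5 0 -2 0; -1.5 0 -2 0; -1.5 0 -2 0; -1.5 0 -2 0",
  squeeze=3,
)

```text
time_s: 28.8
tcp_pos: [0.6091, 0.0938, 0.1069]
eef_rot: [180.0, -0.0, -169.0]
contact_force: [-0.2, -0.4, -1.8]
gripper_width: 0.0219
```

```bash
python3 - <<'E'
from h import *
S=cap('scene','s10.png')
s=r.get_state();print(s['tcp_pos'],s['gripper_width'],s['contact_force'])
p=s['tcp_pos']+[0,0,.004];c=proj(S,p).astype(int);g=S[3].astype(int)
x=np.array([-.982,-.19,0])
for t in(30,50,70,90):
    a=np.cos(np.radians(t))*x+np.array([0,0,np.sin(np.radians(t))])
    print(t,[proj(S,p+a*l).round().tolist() for l in(-.085,-.009,0,.024)])
for v in range(c[1]-14,c[1]+44): print(v,' '.join('%2d'%k for k in g[v,c[0]-14:c[0]+20].sum(1)//30))
print(c)
E
```

```text
[0.60912639 0.09379123 0.1069217 ] 0.02161611549529274 [-1.39713373 -0.50808714 -0.85405425]
30 [[328.0, 226.0], [320.0, 227.0], [319.0, 227.0], [316.0, 227.0]]
50 [[325.0, 235.0], [320.0, 228.0], [319.0, 227.0], [317.0, 224.0]]
70 [[322.0, 243.0], [319.0, 229.0], [319.0, 227.0], [318.0, 222.0]]
90 [[318.0, 249.0], [319.0, 229.0], [319.0, 227.0], [319.0, 220.0]]
212  3  2  3  3  3  4  6  6  7  7  7  7  8  7  7  6  5  4  3  3  4  4  4  4  4  3  3  2  2  3  5  6  5  5
213  3  3  2  3  3  4  6  6  7  7  7  7  7  7  6  5  4  3  3  3  3  3  3  3  3  3  2  3  3  5  7  8  6  5
214  4  4  4  3  3  4  5  7  8  8  7  7  7  6  6  4  3  3  3  3  3  3  3  3  3  4  4  3  4  6  8  9  7  5
215  7  6  6  5  5  5  7  9 10  9  8  7  7  7  7  4  3  3  2  3  3  3  3  4  5  6  6  5  5  8  9 10  9  7
216 10  9  9  8  7  8  9 11 11 10  8  7  7  8  8  6  3  2  2  3  3  2  3  4  5  7  7  6  6  8 10 10 10  9
217 12 11 11 10 10 10 11 11 11 10  8  5  5  7  8  5  3  2  3  2  2  2  2  3  5  7  7  7  7  8  9 10 10  9
218 12 11 11 11 11 11 11 11 11  9  6  4  5  8  8  6  6  5  4  3  3  3  2  3  5  7  8  8  7  8  9 10
[... 4722 characters left out ...]
 13 13 13 13 13 13 13 13 13 12 12 12 12 12 13 13 15 15
264 12 12 12 12 12 12 12 12 12 12 12 12 12 12 12 12 12 13 13 13 13 13 13 13 13 13 13 13 13 13 13 14 15 15
265 13 12 12 12 12 12 12 12 13 12 13 12 12 12 12 12 12 12 12 13 13 12 12 13 13 13 13 13 13 13 14 14 14 14
266 13 13 13 13 12 13 12 12 13 13 13 13 12 12 12 12 12 12 12 12 12 12 12 12 13 13 13 12 13 13 13 13 13 13
267 13 13 13 13 13 13 13 12 12 12 13 12 12 12 12 12 12 12 12 12 12 12 12 12 12 12 12 12 12 13 13 13 13 13
268 13 13 13 13 13 13 13 13 13 12 12 12 12 12 12 12 12 12 12 12 12 12 12 12 12 12 12 12 12 12 12 12 13 13
269 13 13 13 13 13 13 13 13 13 12 12 12 13 12 13 13 13 13 12 12 12 12 12 12 12 12 13 13 13 12 12 12 12 12
[318 226]
```

The dump shows the nozzle still roughly end-on (about 35–40°), so pad friction holds it even at 3 N. Quick upward strokes with gentle returns raise the effective weight; I'll try one call of those.

Request:
drive_tool(
  plan="0 0 -6.2 0; 0 0 -11 0; 0 0 -12.5 0; 0 0 -12 0; 0 0 -10 0; 0 0 -6 0; 0 0 -2 0; 0 0 -6 0",
  squeeze=3,
)

```text
time_s: 29.85
tcp_pos: [0.6038, 0.092, 0.1574]
eef_rot: [-179.9, -1.0, -169.1]
contact_force: [0.7, -0.6, 0.3]
gripper_width: 0.0211
```

Request:
drive_tool(
  plan="0 0 -6 0; 0 0 -7 0; 0 0 -6 0; 0 0 -3 0; 0 0 1 0; 0 0 4.5 0; 0 0 6 0; 0 0 6 0",
)

```text
time_s: 30.85
tcp_pos: [0.6082, 0.0933, 0.1048]
eef_rot: [-179.9, -0.2, -169.0]
contact_force: [1.0, -0.1, -0.7]
gripper_width: 0.0213
```

```bash
python3 - <<'E'
from h import *
S=cap('scene','s11.png')
s=r.get_state();print(s['time_s'],s['tcp_pos'],s['gripper_width'],s['contact_force'])
p=s['tcp_pos']+[0,0,.004];c=proj(S,p).astype(int)
off=c-[30,22];j=S[3][:,:,::-1][off[1]:off[1]+60,off[0]:off[0]+60]
cv2.imwrite('pics/c12.png',cv2.resize(j,(600,600),interpolation=2))
x=np.array([-.982,-.19,0])
for t in(0,30,50,70,90):
    a=np.cos(np.radians(t))*x+np.array([0,0,np.sin(np.radians(t))])
    print(t,[((proj(S,p+a*l)-off)*10).round().tolist() for l in(-.085,-.009,0,.024)])
E
```

```text
30.9 [0.60924066 0.09366888 0.10643682] 0.02138727340350952 [ 0.11087655 -0.82096679  0.91265643]
0 [[416.0, 87.0], [320.0, 206.0], [308.0, 221.0], [277.0, 261.0]]
30 [[399.0, 216.0], [318.0, 220.0], [308.0, 221.0], [281.0, 222.0]]
50 [[374.0, 305.0], [316.0, 230.0], [308.0, 221.0], [289.0, 196.0]]
70 [[341.0, 384.0], [312.0, 239.0], [308.0, 221.0], [299.0, 173.0]]
90 [[304.0, 446.0], [308.0, 245.0], [308.0, 221.0], [310.0, 155.0]]
```

View pics/c12.png

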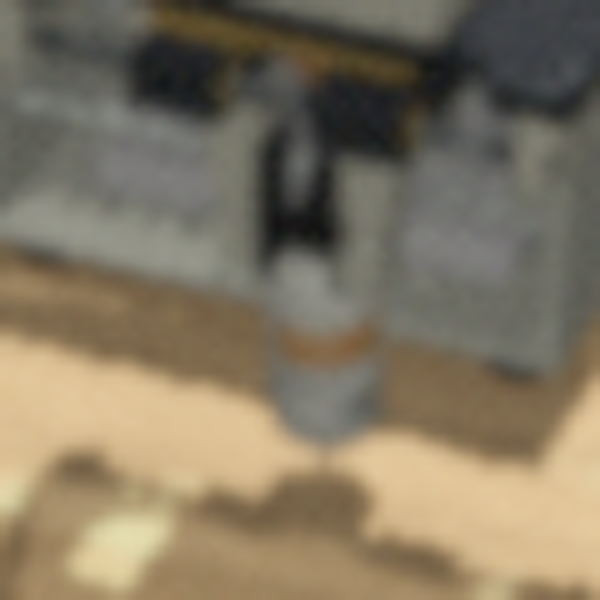

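The strokes worked: the bottle hangs nearly upright, nozzle (300,220), base (327,420), about 75–80°. One more stroke, then carry it to the gap.

Request:
drive_tool(
  plan="0 0 -6.2 0; 0 0 -8.5 0; 1.5 -3 -8.5 -0.03; 4 -7 -8 -0.07; 6.5 -11 -7 -0.11; 9 -15.5 -6 -0.157; 11 -18.7 -4 -0.157; 11 -18.7 -2 -0.157",
)

```text
time_s: 31.9
tcp_pos: [0.5369, -0.1128, 0.1285]
eef_rot: [-180.0, 0.2, -160.2]
contact_force: [0.3, -0.3, -0.5]
gripper_width: 0.0208
```

Request:
drive_tool(
  plan="0 0 0.5 0; 0 0 1.2 0; 0 0 1.8 0; 0 0 2.2 0; 0 0 2.2 0",
  squeeze=5,
)

```text
time_s: 32.52
tcp_pos: [0.5371, -0.1105, 0.1049]
eef_rot: [180.0, -0.0, -160.0]
contact_force: [-0.1, -0.3, -1.7]
gripper_width: 0.0207
```

```bash
python3 - <<'E'
from h import *
to((.537,-.11,.085),-160)
S=cap('scene','s12.png')
s=r.get_state()
p=s['tcp_pos']+[0,0,.004];c=proj(S,p).astype(int);g=S[3].astype(int)
x=np.array([-.94,-.34,0])
for t in(50,70,90):
    a=np.cos(np.radians(t))*x+np.array([0,0,np.sin(np.radians(t))])
    print(t,[proj(S,p+a*l).round().tolist() for l in(-.085,-.009,0,.024)])
print(c[0]-12)
for v in range(c[1]-8,c[1]+40,1): print(v,' '.join('%2d'%k for k in g[v,c[0]-12:c[0]+14].sum(1)//30))
E
```

```text
t 32.525 tcp [ 0.5371 -0.1105  0.1049] rot [ 180.   -0. -160.] F [-0.1 -0.3 -1.7] w 0.0207
shift cm -0.01 0.05 1.99 turn 0.0
50 [[366.0, 269.0], [364.0, 263.0], [364.0, 262.0], [363.0, 260.0]]
70 [[364.0, 278.0], [364.0, 264.0], [364.0, 262.0], [364.0, 258.0]]
90 [[362.0, 286.0], [364.0, 265.0], [364.0, 262.0], [364.0, 255.0]]
351
254 20 19 16 12 11 11 11  9  7 10 16 20 20 18 15 16 16 12  6  4  4  4  4  3  3  4
255 20 19 16 13 11 11 11 10  7 11 17 20 19 15 10 13 15 11  8  8  8  7  6  7  8  9
256 20 19 16 13 12 12 11 10  8 11 17 19 17 12  8 12 15 12 10 10 10 10 10 12 14 15
257 20 19 17 14 12 12 11 10  8 12 16 18 15  9  8 13 16 13 11 11 11 11 12 15 18 19
258 20 20 18 15 12 12 11  9  7 10 14 15 11  5  6 12 14 12 11 12 11 12 13 16 18 19
259 20 20 18 15 12 12 11  9  6  7 10 10  7  3  5  8 10 10 10 12 11 12 15 18 20 20
260 20 20 19 16 12 11 10  8  5  4  5  5  3  2  3  4  6  8 10 12 12 13 16 20 21 21
261 20 20 19 16 13 11 10  8  5  2  2  2  2  2  1  2  4  7 10 11 11 13 17 20 21 21
262 20 20 19 16 13 11 10  8  4  2  2  2  2  2  2  2  3  7  9 11 12 13 17 20 21 21
263 19 20 18 15 12 11 10  8  
[... 2468 characters left out ...]
10 10 10 10 11 12 13 13 13 14 15 16 17 17 17
294 10  9  9  9  9  9  9 10 10 10 11 11 11 11 11 10 11 11 10 10 11 11 13 13 14 15
295 10 10 10  9  9  9  9 10 10 11 11 11 11 12 11 11 11 11 11 10 10 10 10 10 10 12
296 11 11 11 10 10 10 10 10 11 11 11 11 11 11 12 11 12 12 11 10 10 10 10 10 10 11
297 11 11 11 11 11 11 11 11 11 11 11 11 11 11 11 11 11 11 11 10 10 10 10 10 10 11
298 11 11 11 11 11 11 11 11 11 11 11 11 11 11 11 11 11 11 11 10 10 10 10 10 10 10
299 12 11 11 11 11 11 11 11 11 11 11 11 11 11 11 11 11 11 11 11 11 11 10 10 10 11
300 12 12 11 12 11 11 11 11 11 11 11 11 11 11 11 11 11 11 11 11 11 11 11 11 11 11
301 12 12 12 12 11 11 11 11 11 11 11 11 11 11 11 11 11 11 11 11 11 11 11 11 11 11
```

The body's lower rim is at row ~287, so the tilt is ≥ 80°. Lowering to touch.

Request:
drive_tool(
  plan="0 0 0.8 0; 0 0 1.5 0; 0 0 2.0 0; 0 0 2.2 0; 0 0 2.4 0; 0 0 2.4 0",
)

```text
time_s: 33.33
tcp_pos: [0.5373, -0.1107, 0.0812]
eef_rot: [-180.0, 0.0, -160.0]
contact_force: [0.2, 0.1, -1.3]
gripper_width: 0.0206
```

Request:
drive_tool(
  plan="0 0 0.2 0; 0 0 0.4 0; 0 0 0.4 0",
  squeeze=3,
)

```text
time_s: 33.7
tcp_pos: [0.5394, -0.111, 0.0796]
eef_rot: [-179.9, 0.2, -159.9]
contact_force: [-2.6, -1.2, 14.7]
gripper_width: 0.0207
```

Tips now rest on the shoulder (14.7 N), which squares the bottle on the bench. Relieve, open, go down around the body and re-pinch.

Request:
drive_tool(
  plan="0 0 -0.25 0; 0 0 -0.3 0; 0 0 -0.3 0",
)

```text
time_s: 34.08
tcp_pos: [0.5372, -0.1107, 0.0801]
eef_rot: [-180.0, 0.0, -160.0]
contact_force: [0.1, 0.1, 2.8]
gripper_width: 0.0208
```

Request:
drive_tool(
  plan="0 0 0 0; 0 0 0 0; 0 0 0 0; 0 0 0 0; 0 0 0 0",
  fingers=-0.2,
)

```text
time_s: 34.7
tcp_pos: [0.5371, -0.1107, 0.08]
eef_rot: [180.0, -0.0, -160.0]
contact_force: [0.5, 0.6, 0.6]
gripper_width: 0.0522
```

```bash
python3 - <<'E'
from h import *
to((.537,-.11,.057),-160)
S=cap('scene','s13.png')
s=r.get_state()
p=s['tcp_pos'];c=proj(S,p).astype(int);g=S[3].astype(int)
print(p,[proj(S,[p[0],p[1],z]).round(1).tolist() for z in(0,.038,.076,.109)],c[0]-12)
for v in range(c[1]-10,c[1]+34,1): print(v,' '.join('%2d'%k for k in g[v,c[0]-12:c[0]+14].sum(1)//30))
E
```

```text
t 34.7 tcp [ 0.5371 -0.1107  0.08  ] rot [ 180.   -0. -160.] F [0.5 0.6 0.6] w 0.0522
shift cm -0.02 0.07 2.3 turn -0.0
[ 0.53710458 -0.11068091  0.08001198] [[361.7, 292.1], [362.4, 281.9], [363.1, 271.6], [363.8, 262.3]] 351
260 10 10  7  9 15 19 20 20 20 18 16 14 16 19 20 21 21 21 20 20 20 18 12  5  3  3
261 11 10  7  9 15 19 20 20 20 19 17 13 14 16 18 20 20 21 21 21 21 19 13  5  2  2
262 11 10  7  9 15 19 20 20 20 19 16 12 11 13 16 18 19 20 21 21 21 19 13  6  4  4
263 11 10  7 10 16 19 20 20 20 18 14  9 10 13 14 15 17 19 20 21 20 19 13  7  6  6
264 11 10  7 10 16 19 20 20 19 17 11  7 11 15 15 14 14 17 19 20 20 18 13  9  9  9
265 11  9  7 10 16 19 20 20 19 15  9  6 12 16 17 16 14 15 18 20 20 18 13 10 11 11
266 11  9  7 11 16 19 19 19 17 12  6  5 11 16 18 18 16 15 17 20 20 18 14 11 11 11
267 10  8  7 11 16 18 18 17 13  8  3  4  9 15 18 19 18 17 17 20 21 19 14 11 11 12
268 11  8  7 12 16 18 18 15  9  4  2  2  7 12 16 19 19 18 17 20 20 19 14 11 11 11
269 10  8  7 12 16 18 17 13  7  2  1  1  4  9 15 18 19 18 17 19 20 17 13 10 11 11
270 10  9  8 13 17 18 16 11  5  2  2  1  3  7 14 18 1
[... 2034 characters left out ...]
10 10 10 11 12 13 11 10 10 11 10 10 10 10 10
296 10 10 11 10 11 11 11 11 11 11 11 10 11 11 11 11 11 11 11 11 11 11 10 10 10 10
297 11 11 11 11 11 11 11 11 11 11 11 11 11 11 11 11 11 11 11 12 12 12 11 11 10 10
298 11 11 11 11 11 11 11 11 11 11 11 11 11 11 11 11 11 11 11 11 12 12 11 11 10 10
299 11 11 11 11 11 11 11 11 11 11 11 11 11 11 11 11 11 11 11 11 11 11 11 10 10 10
300 12 12 12 12 11 11 11 11 11 11 11 11 11 11 11 11 11 11 11 11 11 11 11 11 11 10
301 12 12 12 12 11 12 11 11 11 11 11 11 11 11 11 11 11 11 11 11 11 11 11 11 11 11
302 12 12 12 12 12 12 12 12 11 11 11 11 11 11 11 11 11 11 11 11 11 11 11 11 11 11
303 12 12 12 12 12 12 12 12 12 12 12 11 11 11 11 11 11 11 11 11 11 11 11 11 11 11
```

The bottle stands upright on its own (tip (362,263), body foot (360,294)), about 4 mm off the tool axis. Lowering around it and pinching the shoulder.

Request:
drive_tool(
  plan="0 0.25 0 0; 0 0.3 1 0; 0 0.3 1.8 0; 0 0.3 2.3 0; 0 0.3 2.3 0",
)

```text
time_s: 35.38
tcp_pos: [0.5357, -0.1079, 0.0564]
eef_rot: [180.0, -0.1, -160.0]
contact_force: [-0.1, 1.0, -0.4]
gripper_width: 0.0526
```

Request:
drive_tool(
  plan="0 0 0 0; 0 0 0 0; 0 0 0 0; 0 0 0 0",
  fingers=1,
  squeeze=5,
)

```text
time_s: 35.88
tcp_pos: [0.5362, -0.1079, 0.0573]
eef_rot: [-180.0, 0.0, -160.0]
contact_force: [-0.4, -0.5, 2.1]
gripper_width: 0.036
```

Request:
drive_tool(
  plan="-0.4 -0.1 0 0; -0.8 -0.2 0 0; -1.2 -0.3 0 0; -1.6 -0.3 0 0; -1.6 -0.3 0 0",
)

```text
time_s: 36.5
tcp_pos: [0.5528, -0.1049, 0.0573]
eef_rot: [-180.0, 0.0, -160.0]
contact_force: [-2.2, 2.5, 5.8]
gripper_width: 0.0365
```

Request:
drive_tool(
  plan="-0.2 0 0 0; -0.4 0 0 0; -0.4 0 0 0",
)

```text
time_s: 36.88
tcp_pos: [0.5562, -0.1037, 0.0572]
eef_rot: [180.0, 0.0, -160.0]
contact_force: [-2.5, 2.6, 5.3]
gripper_width: 0.0364
```

```bash
python3 - <<'E'
from h import *
S=cap('scene','s14.png')
s=r.get_state()
p=s['tcp_pos'];c=proj(S,p).astype(int);g=S[3].astype(int)
print(p,s['contact_force'].round(1),s['moment'].round(2),[proj(S,[p[0],p[1],z]).round(1).tolist() for z in(0,.038,.076,.109)],c[0]-12)
for v in range(c[1]-16,c[1]+26,1): print(v,' '.join('%2d'%k for k in g[v,c[0]-12:c[0]+14].sum(1)//30))
E
```

```text
[ 0.55611468 -0.10374901  0.05718548] [-1.3  3.1  4.1] [1.19 0.58 0.02] [[363.0, 287.9], [363.7, 277.8], [364.5, 267.4], [365.1, 258.2]] 352
256  3  3  4  5  7  8 11 15 18 20 21 21 21 21 19 15 11 13 17 17 15 10  6  4  4  3
257  3  4  3  5  7  8  9 12 15 17 18 19 19 19 18 13  9 13 17 17 13  8  4  3  3  2
258  3  2  3  5  7  8  8  9 11 12 13 14 15 16 15 11  8 13 16 15 11  5  3  3  2  2
259  3  3  3  5  6  8  8 10 12 11 10  9 10 10 11  8  7 10 12 11  7  4  3  3  3  3
260  4  3  4  6  8  8  9 13 16 15 12 10 10  8  6  6  7  8  9  7  4  3  3  3  3  3
261  7  5  6  7  8  8 10 15 18 18 16 13 11  8  4  4  7 10 12  9  4  3  3  3  3  3
262 10  9  8  9  9  8 10 16 19 19 17 14 10  6  3  3  8 13 15 11  5  3  3  2  3  2
263 12 11 11 11  9  7 10 16 19 19 17 13  7  4  1  3  7 13 15 11  5  3  2  2  2  3
264 13 11 12 11 10  7 10 15 18 18 16 11  5  2  2  2  5 10 12  9  5  4  4  4  3  3
265 13 12 12 11 10  7 10 15 17 17 15 10  5  3  3  3  6 11 12  9  7  7  7  6  6  7
266 14 12 12 11  9  7 10 15 16 15 13 10  8  7  6  6  9 14 15 12  9 10 10  9 10 12
267 14 12 12 11  9  7 10 13 14 13 12 12 11 11 10  9 11 15
[... 1784 characters left out ...]
13 13 11 10 10 11 12 12 10  9  9  9  9  9  9
290 10 10 10 10 11 12 13 14 14 14 13 13 12 11 10 10 10 10  9  9  9  9  9  9  9  9
291 12 11 11 11 11 11 12 13 13 13 12 12 12 11 10 10 10 10 10 10 10  9  9  9  9  9
292 13 13 13 12 11 11 11 11 11 12 11 11 11 11 12 12 11 11 11 11 10 10  9 10  9  9
293 12 13 13 12 12 11 11 11 10 11 11 11 11 12 13 13 13 13 12 12 11 10 10 10  9  9
294 11 11 12 12 12 12 12 11 11 11 11 11 12 13 13 13 13 13 13 13 12 11 10 10 10 10
295 11 11 11 11 11 11 11 11 11 12 12 12 12 13 13 13 13 13 13 13 13 12 11 11 11 11
296 11 11 11 11 11 11 11 11 11 11 11 11 12 12 12 12 13 13 13 13 13 13 13 13 12 12
297 11 11 11 11 11 11 11 11 11 11 11 11 11 11 11 11 11 12 12 13 13 13 13 13 13 13
```

The bottle leans a few degrees because its base is dragging. Lift it a few mm clear, then go on to the rail.

Request:
drive_tool(
  plan="0 0 -0.3 0; 0 0 -0.5 0; 0 0 -0.5 0; 0 0 -0.5 0",
)

```text
time_s: 37.42
tcp_pos: [0.5558, -0.104, 0.0619]
eef_rot: [180.0, -0.0, -160.0]
contact_force: [0.7, 0.7, -1.5]
gripper_width: 0.0363
```

Request:
drive_tool(
  plan="-0.2 0 0 0; -0.4 0 0 0; -0.4 0 0 0",
)

```text
time_s: 37.8
tcp_pos: [0.5599, -0.1024, 0.062]
eef_rot: [-180.0, 0.0, -160.0]
contact_force: [-0.4, 0.2, -1.6]
gripper_width: 0.0365
```

Request:
drive_tool(
  plan="-0.2 0 0 0; -0.35 0 0 0; -0.35 0 0 0",
)

```text
time_s: 38.17
tcp_pos: [0.5631, -0.1013, 0.0621]
eef_rot: [-180.0, 0.0, -160.0]
contact_force: [-1.2, -0.1, -1.0]
gripper_width: 0.0362
```

Request:
drive_tool(
  plan="-0.2 0 0 0; -0.35 0 0 0; -0.35 0 0 0",
)

```text
time_s: 38.55
tcp_pos: [0.5662, -0.1001, 0.062]
eef_rot: [180.0, -0.0, -160.0]
contact_force: [-1.3, 0.1, -0.5]
gripper_width: 0.036
```

Request:
drive_tool(
  plan="0.1 0 0.3 0; 0.2 0 0.5 0; 0.2 0 0.6 0; 0.2 0 0.6 0",
  squeeze=3,
)

```text
time_s: 39.05
tcp_pos: [0.5648, -0.1008, 0.0565]
eef_rot: [-180.0, 0.0, -160.0]
contact_force: [-1.0, 0.5, 4.4]
gripper_width: 0.0362
```

Request:
drive_tool(
  plan="0 0 0 0; 0 0 0 0; 0 0 0 0; 0 0 0 0",
  fingers=-0.12,
)

```text
time_s: 39.55
tcp_pos: [0.5643, -0.1008, 0.0559]
eef_rot: [180.0, -0.0, -160.0]
contact_force: [-0.5, -0.1, 0.0]
gripper_width: 0.0485
```

```bash
python3 - <<'E'
from h import *
S=cap('scene','s15.png')
s=r.get_state()
p=s['tcp_pos'];c=proj(S,p).astype(int);g=S[3].astype(int)
print(p,s['contact_force'].round(1),s['moment'].round(2),[proj(S,[p[0],p[1],z]).round(1).tolist() for z in(0,.038,.076,.109)],c[0]-12)
for v in range(c[1]-18,c[1]+24,1): print(v,' '.join('%2d'%k for k in g[v,c[0]-12:c[0]+14].sum(1)//30))
E
```

```text
[ 0.56431961 -0.10078251  0.05598055] [-0.5 -0.7 -0.3] [0.01 0.05 0.01] [[363.6, 286.1], [364.3, 276.0], [365.1, 265.7], [365.7, 256.5]] 352
253  3  4  4  6 11 15 18 19 20 20 20 19 18 17 17 16 16 15 13 12 11 11 12 12  8  3
254  4  4  5  7 11 14 17 19 20 21 21 21 20 20 20 20 19 19 18 17 17 17 17 15  9  4
255  3  5  6  7 10 12 14 17 18 19 20 21 21 20 20 19 19 19 20 20 20 20 18 14  8  3
256  3  4  6  7  8  9 10 12 13 14 16 18 19 18 17 16 16 17 18 19 20 20 18 12  5  2
257  3  4  6  7  7  9 10 10  9 10 12 13 14 13 12 11 12 13 15 16 17 17 16 10  4  3
258  3  4  7  8  8 11 14 14 12 10 11 13 12 11 10  9  9 11 11 11 11 12 10  7  3  3
259  4  6  8  8  9 13 17 18 16 13 13 15 16 15 13 10 11 13 13 12 11 10  7  4  3  3
260  8  8  9  8  9 15 19 20 18 16 14 15 17 17 15 12 14 18 18 17 16 14  9  4  3  3
261 10 10 10  8  9 15 19 20 19 18 16 15 16 16 12 10 15 19 20 20 20 18 12  5  2  3
262 11 11 10  8  8 14 18 19 19 19 17 15 13 11  8  8 14 19 21 21 21 19 13  5  3  3
263 12 11 10  8  8 14 17 19 19 19 18 16 12  8  4  5 12 17 20 21 21 19 13  6  4  4
264 12 12 10  7  8 14 18 19 18 18 18 15 10  5  3  3  9 15
[... 1784 characters left out ...]
13 13 13 13 13 12 12 11 11 10 10 10 10 10 11
287 10  9  9 10 11 12 12 11 12 12 13 14 14 14 14 13 13 12 12 12 10  9  9  9  9 10
288 10 10  9 10 10 11 10 10 11 12 13 14 14 14 14 14 13 12 12 12 11  9  9  9  9  9
289 11 11 10 11 12 12 11 11 11 12 13 13 14 14 14 13 12 11 11 11 10  9  9  9  9  9
290 13 12 12 12 13 13 12 11 11 12 12 13 13 13 13 13 12 10 10 10 10  9  9  9  9  9
291 13 13 13 13 14 13 13 12 11 11 12 12 12 12 12 12 11 11 11 11 11 11 10 10  9  9
292 13 13 14 14 14 14 13 13 12 11 11 12 12 12 12 12 12 12 12 13 13 13 12 10 10  9
293 12 13 13 13 13 13 13 13 13 12 12 12 12 12 12 12 13 13 13 13 13 13 13 12 11 10
294 11 11 12 12 12 13 13 13 13 13 13 13 13 13 13 13 13 13 13 14 13 13 13 13 12 12
```

The released bottle stands upright at the gap (axis column 366 throughout). I'll check it touches the rail: firm grip and a 3 mm nudge.

Request:
drive_tool(
  plan="0 0 0 0; 0 0 0 0; 0 0 0 0; -0.15 0 0 0; -0.3 0 0 0; -0.3 0 0 0",
  fingers=1,
  squeeze=15,
)

```text
time_s: 40.35
tcp_pos: [0.5672, -0.0997, 0.056]
eef_rot: [180.0, -0.0, -160.0]
contact_force: [0.0, 0.1, 0.3]
gripper_width: 0.032
```

Width 32 mm means the pads are on a chord: the bottle stands several mm behind the tool centre. Measuring again.

```bash
python3 - <<'E'
from h import *
S=cap('scene','s16.png')
s=r.get_state()
p=s['tcp_pos'];g=S[3].astype(int).sum(2)//30
n=np.array([-.94,-.34,0])
for e in(-.01,0,.01,.02):
  q=p+n*e;print(e,[proj(S,[q[0],q[1],z]).round(1).tolist() for z in(0,.076,.109)])
for v in range(252,296): print(v,' '.join('%2d'%k for k in g[v,354:380]))
E
```

```text
-0.01 [[364.4, 283.4], [365.9, 263.1], [366.6, 253.9]]
0 [[363.8, 285.4], [365.3, 265.1], [365.9, 255.9]]
0.01 [[363.1, 287.5], [364.6, 267.1], [365.3, 257.9]]
0.02 [[362.5, 289.6], [363.9, 269.1], [364.6, 259.9]]
252  5  5  5  5  7 11 16 19 18 17 17 16 16 15 13 12 11  9  7  6  5  5  5  4  3  3
253  3  3  4  4  8 13 18 20 21 20 20 20 20 19 18 17 17 15 10  7  6  6  5  5  3  2
254  3  3  3  5  8 14 18 20 21 21 21 21 20 20 20 20 20 18 13  7  5  5  5  5  3  2
255  3  3  4  5  7 12 16 18 19 19 19 19 19 19 19 20 20 18 13  6  3  4  4  4  3  2
256  3  3  4  6  6  8 11 13 14 14 14 14 14 15 15 17 17 16 11  5  3  3  3  3  3  3
257  2  3  4  6  7  7  7  9 10 11 11 11 11 11 11 11 12 11  7  4  3  3  2  3  3  3
258  3  3  5  7  8  7  8 10 13 14 15 16 16 15 13 11 10  7  4  3  3  3  4  3  3  3
259  5  5  6  8  8  7  8 11 13 16 18 19 20 19 18 16 14  9  4  3  3  3  2  3  3  4
260  8  8  9  9  9  7  9 12 12 13 16 19 20 21 20 20 18 12  5  2  2  3  3  3  3  3
261 11 11 11 10  9  7 11 13 11  9 13 18 20 20 21 21 19 13  5  3  3  3  3  3  3  3
262 12 12 11 10  9  8 12 14 11  6  9 14 18 19 20 20 19 13  6  4  4
[... 2021 characters left out ...]
13 13 13 12 10  9  9  9  9  9  9  9 10 10 10
288 10 10 10 10 10 10 11 12 13 13 14 13 14 13 12 10  9  9  9  9  9  9  9  9  9  9
289 11 11 11 11 10 11 11 12 13 13 14 13 13 12 12 10  9  9  9  9  9  9  9  9  9  9
290 13 13 13 13 12 11 11 12 12 13 13 13 13 12 11 11 11 10 10  9  9  9  9  9  9  9
291 14 14 14 13 13 12 12 12 12 12 12 12 12 12 12 12 12 12 10 10  9  9  9  9  9  9
292 14 14 14 14 14 13 13 12 12 12 12 12 12 12 12 13 13 13 12 11 11 10 10 10 10 10
293 13 13 13 13 14 13 13 13 12 12 12 12 12 13 13 13 13 13 13 13 12 11 11 11 11 11
294 12 12 12 13 13 13 13 13 13 13 13 13 13 13 13 13 13 13 13 13 13 13 13 12 12 12
295 11 11 11 11 12 12 12 12 12 12 12 13 13 13 13 13 14 13 13 13 13 13 13 13 13 13
```

Request:
drive_tool(
  plan="0 0 0 0; 0 0 0 0; 0 0 0 0; 0.7 0 0 0; 1.3 0 0 0; 1.3 0 0 0",
  fingers=-0.12,
)

```text
time_s: 41.15
tcp_pos: [0.5543, -0.1044, 0.0561]
eef_rot: [180.0, -0.0, -160.0]
contact_force: [0.1, 0.4, -0.4]
gripper_width: 0.0493
```

Request:
drive_tool(
  plan="0 0 0 0; 0 0 0 0; 0 0 0 0; 0 0 0 0; 0 0 -0.2 0; 0 0 -0.3 0",
  fingers=1,
  squeeze=20,
)

```text
time_s: 41.9
tcp_pos: [0.5548, -0.1042, 0.059]
eef_rot: [180.0, -0.0, -160.0]
contact_force: [0.0, -0.1, -0.6]
gripper_width: 0.0348
```

Request:
drive_tool(
  plan="-0.2 0 0 0; -0.4 0 0 0; -0.5 0 0 0; -0.5 0 0 0",
)

```text
time_s: 42.4
tcp_pos: [0.5597, -0.1025, 0.059]
eef_rot: [180.0, -0.0, -160.0]
contact_force: [-0.7, -0.4, -0.6]
gripper_width: 0.0349
```

Request:
drive_tool(
  plan="-0.2 0 0 0; -0.4 0 0 0; -0.4 0 0 0",
)

```text
time_s: 42.78
tcp_pos: [0.5632, -0.1012, 0.0589]
eef_rot: [180.0, -0.0, -160.0]
contact_force: [-0.9, -0.0, -1.1]
gripper_width: 0.0347
```

Request:
drive_tool(
  plan="-0.2 0 0 0; -0.4 0 0 0; -0.4 0 0 0",
)

```text
time_s: 43.15
tcp_pos: [0.5665, -0.1001, 0.059]
eef_rot: [180.0, -0.1, -160.0]
contact_force: [-4.7, -3.8, 3.4]
gripper_width: 0.0349
```

Rail contact felt (4.7 N). Ease off 1 mm, set down, release, rise.

Request:
drive_tool(
  plan="0.1 0 0.2 0; 0.1 0 0.35 0; 0.1 0 0.35 0",
)

```text
time_s: 43.52
tcp_pos: [0.5661, -0.1004, 0.0562]
eef_rot: [-180.0, -0.0, -160.0]
contact_force: [-6.4, -2.2, 8.8]
gripper_width: 0.0345
```

Request:
drive_tool(
  plan="0 0 0 0; 0 0 0 0; 0 0 0 0; 0 0 -2 0; 0 0 -5 0; 0 0 -9 0; 0 0 -14 0; 0 0 -18 0",
  fingers=-0.12,
)

```text
time_s: 44.52
tcp_pos: [0.5667, -0.1, 0.2377]
eef_rot: [-180.0, 0.1, -160.0]
contact_force: [-0.1, -0.9, -0.1]
gripper_width: 0.049
```

```bash
python3 - <<'E'
from h import *
S=cap('scene','s17.png');C=cap('top','t17.png')
to((.46,.1,.2),-169)
g=S[3].astype(int).sum(2)//30
for q in((.559,-.102),(.562,-.101)):print([proj(S,[*q,z]).round(1).tolist() for z in(0,.076,.109)])
for v in range(252,296): print(v,' '.join('%2d'%k for k in g[v,350:382]))
E
```

```text
t 44.625 tcp [ 0.569  -0.1001  0.2408] rot [-179.8    0.5 -160. ] F [-0.2 -0.1  0. ] w 0.0487
shift cm 3.39 22.53 4.08 turn 0.158
[[363.0, 287.1], [364.5, 266.7], [365.1, 257.5]]
[[363.3, 286.5], [364.7, 266.1], [365.4, 256.9]]
252 19 19 20 20 20 19 18 18 20 21 21 21 21 21 21 21 21 21 21 20 19 19 19 19 20 20 20 21 21 21 21 21
253 19 19 19 20 20 20 19 18 19 20 21 21 21 21 21 21 21 21 21 21 20 20 20 20 19 19 19 20 20 20 20 21
254 19 19 19 19 20 20 19 19 18 19 21 21 21 21 21 21 21 21 21 21 21 21 21 21 20 20 20 20 20 19 19 20
255 19 19 19 19 19 19 19 19 17 18 20 21 21 21 21 21 20 20 20 20 20 21 21 21 21 21 21 21 21 20 20 19
256 19 19 19 19 19 19 19 18 17 16 18 20 21 21 21 21 20 19 19 19 19 20 20 20 21 21 21 21 21 21 21 20
257 19 19 19 19 19 19 19 18 17 15 15 18 20 21 21 21 20 20 20 19 19 19 19 20 19 20 20 21 21 21 21 21
258 19 18 19 19 19 19 19 19 18 15 14 16 18 20 21 20 19 20 20 21 20 20 20 19 19 19 19 19 20 20 21 21
259 18 19 19 19 19 19 19 19 18 17 15 14 16 19 19 18 16 18 20 21 21 21 21 21 20 20 20 19 19 19 20 20
260 18 18 18 18 18 19 19 19 19 18 17 15 14 16 16 13 11 16 20 21 21 21 21
[... 2827 characters left out ...]

289 14 14 14 15 17 19 20 18 15 12 11 11 12 12 13 13 13 12 12 14 17 19 20 20 20 20 20 20 20 20 20 18
290 13 13 13 14 16 18 18 17 14 12 11 11 12 12 12 12 12 12 13 16 18 20 20 20 20 20 20 20 20 20 20 19
291 13 13 14 14 16 16 16 15 14 13 13 12 12 12 12 12 12 12 14 16 19 20 20 19 19 20 20 20 20 20 20 18
292 13 13 14 15 15 15 14 14 14 14 13 13 13 13 12 13 13 13 15 17 19 19 19 18 18 18 18 18 18 18 18 18
293 12 12 12 13 14 13 13 13 14 14 13 13 13 13 13 13 13 14 15 16 17 18 17 16 15 15 15 15 15 16 16 15
294 11 11 11 11 12 12 12 12 13 13 13 13 13 13 13 13 14 15 16 16 16 15 15 14 14 13 13 13 13 13 13 13
295 11 11 11 11 11 11 11 11 12 12 12 12 12 12 13 13 13 15 16 16 15 14 13 13 13 13 13 13 13 13 13 12
```

Bottle: nozzle foot (365.5,267) and base rim row 291 both match a bottle standing upright at (.559,-.102), which is the gap position against the rail. Now the door: close the fingers and go round to its outer side.

Request:
drive_tool(
  plan="-0.9 5 0 0; -1.8 10 -0.4 0.03; -2.8 15.5 -0.4 0.06; -3.8 21 -0.4 0.1; -4.8 26.5 -0.4 0.14; -5.8 32 -0.4 0.158; -6.8 37 -0.4 0.158; -7.3 39.4 -0.4 0.158",
  fingers=1,
  squeeze=20,
)

```text
time_s: 45.62
tcp_pos: [0.4995, 0.2976, 0.2388]
eef_rot: [-180.0, -0.0, -168.9]
contact_force: [-0.1, 0.1, 0.0]
gripper_width: 0.0006
```

Request:
drive_tool(
  plan="0 0 2 0; 0 0 4.5 0; 0 0 7 0; 0 0 7.5 0",
)

```text
time_s: 46.12
tcp_pos: [0.4995, 0.294, 0.1626]
eef_rot: [-179.9, -0.2, -169.1]
contact_force: [1.1, -0.1, 0.5]
gripper_width: 0.0003
```

```bash
python3 - <<'E'
from h import *
H=np.array([.663,.261]);xh=np.array([.982,.187]);yh=np.array([-.188,.982])
s=r.get_state();print(s['time_s'],s['tcp_pos'].round(3),s['contact_force'].round(1),s['eef_rot'].round(1))
q=np.radians(s['eef_rot'][2]);X=np.array([np.cos(q),np.sin(q)]);Y=np.array([np.sin(q),-np.cos(q)])
for th in(90,75,60,45,30,20,12,8,5,3,0):
    t=np.radians(th);u=np.cos(t)*-yh+np.sin(t)*-xh;n=np.cos(t)*-xh+np.sin(t)*yh
    sup=.0095*abs(n@X)+.021*abs(n@Y)
    p=H+u*.15+n*(.014+sup);d=(p-s['tcp_pos'][:2])*100
    print(th,p.round(3),'shift',(d@X).round(1),(d@Y).round(1))
E
```

```text
46.125 [0.499 0.294 0.163] [ 1.1 -0.1  0.5] [-179.9   -0.2 -169.1]
90 [0.509 0.267] shift -0.4 -2.8
75 [0.512 0.229] shift 0.0 -6.6
60 [0.525 0.191] shift -0.6 -10.6
45 [0.549 0.157] shift -2.3 -14.4
30 [0.583 0.13 ] shift -5.1 -17.7
20 [0.609 0.118] shift -7.5 -19.4
12 [0.632 0.112] shift -9.6 -20.4
8 [0.644 0.11 ] shift -10.7 -20.8
5 [0.653 0.109] shift -11.6 -21.0
3 [0.659 0.109] shift -12.2 -21.2
0 [0.668 0.109] shift -13.1 -21.3
```

Request:
drive_tool(
  plan="-0.4 -2.5 0 0; 0 -5 0 0; 0 -7.5 0 0; -0.6 -10.3 0 0; -1.4 -12.5 0 0; -2.3 -14.4 0 0; -3.6 -16 0 0; -5.1 -17.7 0 0",
)

```text
time_s: 47.12
tcp_pos: [0.5846, 0.13, 0.1652]
eef_rot: [180.0, 0.0, -169.1]
contact_force: [-1.0, 0.7, -0.1]
gripper_width: 0.0004
```

Request:
drive_tool(
  plan="-1.3 -1 0 0; -2.4 -1.7 0 0; -3.5 -2.2 0 0; -4.3 -2.6 0 0; -4.9 -2.8 0 0; -5.3 -3 0 0; -5.3 -3 0 0",
)

```text
time_s: 48.0
tcp_pos: [0.6417, 0.1116, 0.1645]
eef_rot: [-180.0, -0.0, -169.1]
contact_force: [0.4, -1.4, -0.3]
gripper_width: 0.0005
```

Request:
drive_tool(
  plan="-0.3 0 0 0; -0.6 0 0 0; -0.9 0 0 0; -0.9 0 0 0",
)

```text
time_s: 48.5
tcp_pos: [0.6507, 0.1134, 0.1645]
eef_rot: [180.0, 0.0, -169.1]
contact_force: [-0.2, 0.1, -0.4]
gripper_width: 0.0003
```

Request:
drive_tool(
  plan="-0.2 0 0 0; -0.4 0 0 0; -0.4 0 0 0",
)

```text
time_s: 48.88
tcp_pos: [0.6545, 0.1141, 0.1645]
eef_rot: [180.0, 0.0, -169.1]
contact_force: [-0.1, 0.5, 1.2]
gripper_width: 0.0002
```

Request:
drive_tool(
  plan="-0.2 0 0 0; -0.4 0 0 0; -0.4 0 0 0",
)

```text
time_s: 49.25
tcp_pos: [0.6585, 0.1149, 0.1645]
eef_rot: [180.0, 0.0, -169.1]
contact_force: [-0.2, -0.0, -0.2]
gripper_width: 0.0005
```

Request:
drive_tool(
  plan="-0.15 0 0 0; -0.3 0 0 0; -0.3 0 0 0",
)

```text
time_s: 49.62
tcp_pos: [0.6603, 0.1151, 0.1645]
eef_rot: [-180.0, -0.1, -169.1]
contact_force: [-4.8, -0.4, 2.5]
gripper_width: 0.0006
```

Roller contact at x ≈ .660 (4.8 N). Small steps to the click.

Request:
drive_tool(
  plan="-0.1 0 0 0; -0.2 0 0 0; -0.2 0 0 0",
)

```text
time_s: 50.0
tcp_pos: [0.6614, 0.1152, 0.1645]
eef_rot: [-180.0, -0.2, -169.1]
contact_force: [-9.5, -0.9, 5.2]
gripper_width: 0.0006
```

Request:
drive_tool(
  plan="-0.1 0 0 0; -0.2 0 0 0; -0.2 0 0 0",
)

```text
time_s: 50.38
tcp_pos: [0.6632, 0.1153, 0.1645]
eef_rot: [-180.0, -0.2, -169.1]
contact_force: [-8.8, -1.4, 6.4]
gripper_width: 0.0008
```

Request:
drive_tool(
  plan="-0.1 0 0 0; -0.2 0 0 0; -0.2 0 0 0",
)

```text
time_s: 50.75
tcp_pos: [0.667, 0.1163, 0.1645]
eef_rot: [-180.0, -0.0, -169.1]
contact_force: [-0.2, -0.0, -0.3]
gripper_width: 0.0004
```

Click: the force fell from 9 N to 0. One 2 mm check touch, then retreat.

Request:
drive_tool(
  plan="-0.1 0 0 0; -0.2 0 0 0; -0.2 0 0 0",
)

```text
time_s: 51.12
tcp_pos: [0.6687, 0.117, 0.1647]
eef_rot: [180.0, -0.0, -169.1]
contact_force: [-4.9, -0.4, 3.1]
gripper_width: 0.0007
```

Request:
drive_tool(
  plan="2 0 0 0; 5 0 -1 0; 9 0 -4 0; 12 0 -9 0; 14 0 -13 0; 14 0 -13 0",
)

```text
time_s: 51.88
tcp_pos: [0.5327, 0.0909, 0.2992]
eef_rot: [179.9, 0.5, -169.0]
contact_force: [0.5, -0.2, -0.5]
gripper_width: 0.0008
```

```bash
python3 - <<'E'
from h import *
C=cap('top','t18.png');S=cap('scene','s18.png')
s=r.get_state();print(s['time_s'],s['tcp_pos'],s['contact_force'])
H=np.array([.663,.261]);xh=np.array([.982,.187]);yh=np.array([-.188,.982])
# change masks vs first pictures
for nm,A,f in(('top',C,'t1.png'),('scene',S,'s1.png')):
    a=cv2.imread('pics/'+f).astype(int);b=A[3][:,:,::-1].astype(int)
    for n,p in(('HRL',(.833,.299,.195)),('HRR',(.867,.092,.195)),('HFR',(.702,.057,.195)),('salve',(.513,-.035,.035)),('amber',(.563,-.181,.07))):
        u,v=proj(A,p).astype(int);w=7
        P=b[v-w:v+w,u-w:u+w].astype(np.uint8);T=a[v-w-5:v+w+5,u-w-5:u+w+5].astype(np.uint8)
        m=cv2.matchTemplate(T,P,cv2.TM_CCOEFF_NORMED);_,mx,_,l=cv2.minMaxLoc(m);print(nm,n,(u,v),round(mx,2),'shift',5-l[0],5-l[1])
# door outer top edge in scene: print grey along rays at several door angles
g=S[3].astype(int)
for th in(0,.05):
    u=np.cos(th)*-yh+np.sin(th)*-xh;n=np.cos(th)*-xh+np.sin(th)*yh
    q=H+u*.2+n*.014
    print('door top free corner',th,proj(S,[*q,.19]).round(1),proj(C,[*q,.19]).round(1))
u,v=proj(S,[*(H-yh*.2-xh*.014),.19]).astype(int);print(u,v)
for k in range(v-10,v+10):print(k,' '.join('%2d'%z for z in g[k,u-16:u+16].sum(1)//30))
E
```

```text
51.975 [0.5319105  0.09071125 0.29511303] [-0.534384   -0.40377263 -0.3600506 ]
top HRL (np.int64(216), np.int64(164)) 1.0 shift 0 0
top HRR (np.int64(288), np.int64(142)) 0.48 shift 5 -5
top HFR (np.int64(309), np.int64(193)) 0.43 shift 4 4
top salve (np.int64(352), np.int64(270)) 0.68 shift 4 -2
top amber (np.int64(399), np.int64(242)) 1.0 shift 0 0
scene HRL (np.int64(306), np.int64(157)) -0.1 shift -5 -5
scene HRR (np.int64(364), np.int64(170)) 1.0 shift 0 0
scene HFR (np.int64(346), np.int64(194)) 0.97 shift -3 4
scene salve (np.int64(335), np.int64(277)) 0.7 shift 3 1
scene amber (np.int64(388), np.int64(277)) 1.0 shift 0 0
door top free corner 0 [342.2 197.4] [308.8 199.3]
door top free corner 0.05 [340.6 198.9] [309.7 202.6]
342 197
187 22 22 22 22 22 22 22 22 22 22 22 22 22 22 22 22 22 22 22 22 22 22 22 21 20 18 14 10  9  8  7  7
188 22 22 22 22 22 22 22 22 22 22 22 22 22 22 22 22 22 22 22 22 22 22 22 21 18 14 11  9  9  8  7  6
189 21 21 22 22 22 22 22 22 22 22 22 22 22 22 22 22 22 22 22 22 22 22 21 19 16 11  9  9  9  8  7  6
190 19 19 20 21 21 21 21 22 22 22 22 22 22 22 22 
[... 950 characters left out ...]

200  9 10 10 10 11 11 11 11 12 12 12 12 12 12 12 12 11 11 11 11 10  9  9  9  9  9  9  9  9  9  9  9
201  9  8  9  9  9  9 10 10 11 11 12 12 12 12 12 12 11 11 11 11 10  9  9  9  9  9  9  9  9  9  9  9
202 10 10  9  9  9  9  9  8  9 10 12 12 12 12 12 12 11 11 11 11 10  9  9  9  9  9  9  9  9  9  9  9
203 11 11 10 10 10 10  9  8  8 10 12 12 12 12 12 12 11 11 11 11 10  9  9  9  9  9  9  9  9  9  9  9
204 11 11 11 10 11 11 10  9  8 10 11 12 12 12 12 12 11 11 11 11 10  9  9  9  9  9  9  9  9  9  9  9
205 11 11 11 10 11 11 10  9  8 10 11 12 12 12 12 11 11 10 11 11 10  9  9  9  9  9  9  9  9  9  9  9
206 11 11 11 11 11 11 11 10  9 10 11 12 12 12 12 11 10 10 11 10  9  9  9  9  9  9  9  9  9  9  9  9
```

```bash
python3 - <<'E'
from h import *
for f,g in(('s1.png','s18.png'),('t1.png','t18.png')):
    a=cv2.imread('pics/'+f);b=cv2.imread('pics/'+g)
    u,v=(335,281) if f[0]=='s' else (351,270)
    for im in(a,b):
        e=cv2.Canny(cv2.resize(im[v-18:v+18,u-18:u+18],None,fx=6,fy=6,interpolation=2),60,120)
        c=cv2.HoughCircles(cv2.cvtColor(cv2.resize(im[v-18:v+18,u-18:u+18],None,fx=6,fy=6,interpolation=2),cv2.COLOR_BGR2GRAY),cv2.HOUGH_GRADIENT,1,100,param1=100,param2=12,minRadius=40,maxRadius=75)
        print(f,None if c is None else (c[0,0]/6).round(1))
    for im in(a,b):
        gg=im.astype(int).sum(2)//30
        for k in range(v-14,v+16,2):print(' '.join('%2d'%z for z in gg[k,u-16:u+16]))
        print()
E
```

```text
s1.png None
s1.png None
19 19 19 20 19 19 19 19 19 19 19 19 19 19 20 20 20 20 20 20 20 20 20 20 20 21 20 20 20 20 21 21
20 20 20 20 20 20 20 20 20 20 20 20 20 19 19 19 20 20 20 20 20 20 19 20 20 20 20 20 20 20 20 20
20 20 20 20 20 20 20 20 20 20 20 20 20 20 20 20 20 20 20 20 20 20 20 20 20 20 19 19 19 20 20 20
19 19 20 20 20 20 20 20 20 20 20 20 20 20 20 20 21 21 20 20 20 20 20 20 20 19 19 19 19 20 20 20
20 19 19 19 20 20 20 20 20 21 21 22 22 22 22 22 22 22 22 22 22 22 21 20 18 17 15 14 15 16 16 16
20 20 20 20 20 20 19 20 20 21 22 22 23 22 22 22 22 22 22 22 22 22 22 21 20 19 17 14 13 13 13 13
20 20 20 20 20 19 18 19 20 21 22 22 22 22 22 22 22 22 22 22 22 22 22 21 20 19 16 14 13 13 13 13
20 20 20 20 20 18 15 15 18 19 20 21 21 22 22 22 21 21 21 22 21 21 20 19 18 15 13 14 14 14 13 13
20 20 20 20 19 17 12  9 11 13 15 17 18 19 19 19 19 19 19 19 18 17 16 14 11 11 15 18 19 19 19 18
19 19 19 20 19 16 12  9  9  9  9 10 10 11 12 13 13 13 12 11 10  9  9  8  9 12 16 19 20 20 20 20
18 18 18 18 17 14 11 10 10 10 10 10 10 10 10 10  9 10  9 10 10 10 11 11 11 14 17 19 20 20 20 20
18 19 19 18 18 16 13
[... 4034 characters left out ...]
3 23 22 21 21 19 18 17 19 19
21 21 21 21 21 16  8 13 14 13 15 17 17 17 16 15 20 24 23 23 21 22 23 22 22 20 15 16 19 20 19 19
21 21 21 20 19 17  7  9 13 13 14 14 15 17 17 17 21 24 23 23 23 23 22 22 22 17 14 20 19 19 19 19
18 13 14 14 15 14 12  8  9 10 13 14 13 14 14 15 14 18 23 22 22 22 22 18 10  9 14 18 19 19 19 19
14 14 14 15 15 15 14 12 10  9  8 10 12 13 13 13 13 16 20 20 18 12 11  8 10 14 18 19 19 19 19 19
15 15 14 13 12 12 13 12 12 11 10  9  9  9  8  8  9  8  9  9  9 10 11 12 14 18 19 19 19 19 19 19
13 13 12 12 12 12 12 13 13 13 13 13 12 11 11 11 11 11 11 12 12 12 14 18 20 19 20 19 19 19 19 19
12 12 12 12 13 13 12 13 13 13 13 13 13 13 13 13 13 13 13 16 20 20 19 19 19 19 19 19 19 19 19 19
```

Tin, amber bottle and hatcher are unmoved (the tin's outline is identical; only a shadow differs). One check of the bottle's position in the clear top view.

```bash
python3 - <<'E'
from h import *
C=cap('top','t19.png');g=C[3].astype(int).sum(2)//30
for q in((.555,-.1035),(.559,-.102),(.563,-.1005)):print([proj(C,[*q,z]).round(1).tolist() for z in(0,.076,.109)])
print('row band face pts',proj(C,[.545,-.003,.028]),proj(C,[.6095,-.177,.028]))
for v in range(228,264):print(v,' '.join('%2d'%z for z in g[v,358:392]))
E
```

```text
[[371.4, 256.9], [373.9, 248.6], [375.0, 244.8]]
[[370.7, 255.7], [373.1, 247.4], [374.2, 243.5]]
[[369.9, 254.6], [372.3, 246.2], [373.4, 242.3]]
row band face pts [339.20868988 262.46487065] [392.92455584 232.97158754]
228 22 22 22 22 22 22 22 22 22 22 22 22 22 22 22 22 22 22 22 22 22 22 22 22 22 21 20 20 20 20 21 22 22 23
229 22 22 22 22 22 22 22 22 22 22 22 22 22 22 22 22 22 22 22 22 22 21 20 21 21 20 20 21 22 23 23 22 20 19
230 21 22 22 22 22 22 22 22 22 22 22 22 22 22 22 22 22 22 21 20 21 20 20 20 20 21 22 22 22 21 19 18 13 12
231 21 20 17 18 21 22 22 22 22 22 22 22 22 22 22 22 22 22 21 20 21 22 22 22 22 21 21 19 17 14  9  9 10 14
232 21 21 15 11 16 22 22 22 22 22 22 22 22 22 22 22 22 22 22 22 22 21 21 20 19 16 15 12 11 10 15 19 16 18
233 21 22 20  9 12 19 21 22 22 22 22 22 22 22 22 22 22 22 21 21 19 17 15 13 11 11 10  9  8 14 22 23 22 19
234 20 22 21 16  9 11 15 20 22 22 22 22 22 22 22 21 21 18 16 15 12 12 12 10  8  8  7  7 14 22 24 22 19 14
235 20 21 21 18  9 10 10 14 20 22 22 21 21 20 19 16 15 12 11 11 10  9  9  7  6  7 14 20 23 24 22 18  9 11
236 21 21 20 18 15  9 10 10 15 
[... 2236 characters left out ...]
0 10 10 10 10 10 10 12 14 14 17 21 21 21 21 21 21 21 21 20 19 19
258 21 21 21 21 21 21 21 21 21 20 16  9  9  9 10 10  9  9 11 14 15 16 19 21 21 21 21 21 21 20 20 18 17 18
259 21 21 21 21 21 21 21 21 21 21 20 12 12 11 10 11 12 12 13 15 14 16 20 21 21 21 21 21 20 20 18 17 19 19
260 21 21 21 21 21 21 21 21 21 21 21 18 14 14 13 14 14 15 14 14 14 15 19 21 20 20 20 20 19 19 19 19 19 19
261 21 21 21 21 21 21 21 21 21 21 21 21 18 14 15 15 15 14 14 14 15 19 20 18 19 19 19 19 18 19 19 19 19 19
262 21 21 21 21 21 21 21 20 20 21 21 22 21 19 17 14 14 14 16 19 19 20 18 17 18 19 19 19 19 19 19 19 19 19
263 21 21 21 21 21 21 21 20 20 21 21 21 21 21 20 18 18 18 20 21 21 19 17 19 19 19 19 19 19 19 19 19 20 20
```

```bash
python3 -c "
from h import *
print(r.get_state()['time_s']); print(r.close_job())"
```

```text
52.025
the job is handed in; nothing more can be done
None
```

I stood the bottle up in its gap against the rail, pushed the door shut until the catch clicked, and handed the job in at 52.0 s, with the arm clear of everything.

**Bottle:** Tilting it up in the pads didn't finish the job. On the first placing it was still tilted, and the base rode on the rail with about 22 N. I laid it down, re-gripped it by the nozzle and swung it upright with quick lifts. I then set it down, pushed it in until I felt the rail (about 6 N), and let go. The last top view shows it upright, with its centre about 18 mm from the rail face, so it is touching. Along the rail it sits about 3–8 mm towards the amber bottle; my two estimates of the gap's middle disagree by that much.

**Door:** The highest readings were 9–10 N along the push, then 0 N at the click. A 2 mm check touch met firm resistance at 4.9 N, at about the position worked out for fully shut. The scene view's door edge also fits a shut door.

**Other things:** Compared with the first pictures, two rear roof corners of the hatcher and the amber bottle had not shifted. The salve tin's outline looked the same, but image matching there was poor because of the arm and its shadow, so I judged it from the pixel values. I did not check the dish and the meter; as far as I could tell the arm never came near them.

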